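Fit-check a taper tool: seat it in the spindle post, then wedge it free

TASK

Check the fit of the blue-headed taper tool: take it from the rack, set it blade down into the bore of the spindle post, turn it to and fro under a light push until its blade drops into the hidden drive slot, press it fully home so that its flange sits flush on the post, and let go. Then push the red-gripped wedge, thin end first, along the floor of the post's cross slot and under the blade until the tool has broken free and come up about 8 mm, and leave both there, let go, the tool standing upright on the wedge. Push and twist gently and steadily (about 20 N is plenty, over 50 N would harm it), and leave everything else where it is.

Things in the scene. Friction and masses are not known exactly. Their poses are not given: they have to be found in the camera images.
- tool_blue: Blue-headed taper tool, 104 mm tall, about 0.3 kg, one of three alike in the rack. Origin: middle of the blade's lower end; z up its axis. Flat blade 20 mm wide along y, 7 mm thick along x (5.2 mm over the lowest 6 mm), z 0 to 22 mm; above it the tapered round shank, radius 10.5 mm at z 22 to 16 mm at z 67 mm. Same after a half turn. Hangs by its flange, origin 8 mm above the table.
- tool_blue_seat (a point): Middle of the underside of the blue tool's round flange (radius 22 mm, 5 mm thick), 67 mm above the tool's origin.
- tool_blue_head (a point): Middle of the blue head, 88 mm above the tool's origin: a block 28 mm across its two grip flats (along the tool's y), 36 mm along x, 32 mm tall. Grip it here.
- post: Fixed aluminium spindle post. Origin: middle of the base's underside, on the bore's axis, z up, x along the cross slot. Grey base 110 (x) by 100 (y) by 22 mm. On it two cheeks 48 mm long (x -24 to 24) leave the cross slot, 14 mm wide, right through along x. Above, a round body of radius 27 mm up to z 97 mm holds the upright tapered bore, open at the top.
- post_mouth (a point): Middle of the post's rim, 97 mm above its origin; axes as the post's. Bore radius 17 mm here, narrowing downwards like the shank with about 1.2 mm play. Fully home, the tool's flange lies flush on the rim.
- post_drive (a point): Point on the bore's axis at the top of the drive slot, 50 mm above the post's origin. Brass sides (z 42 to 50) leave a slot 8.6 mm wide, hidden in the bore; its turn is not measured: the blade's y must lie along it (within about 0.1 rad) to drop through, somewhere within 0.8 rad either way of the post's y. A blade that misses stands on the brass, 20 mm short of home.
- post_grip (a point): Point on the bore's axis 83 mm above the post's origin, between two sprung brass pads that grip the shank over its last 6 mm: 15 to 20 N of push seats it, less with a small twist to and fro, and it then holds against a pull of about 10 N. Raised 6 mm it is loose.
- post_floor (a point): Point on the bore's axis on the floor of the cross slot (the top of the base), 22 mm above the post's origin; axes as the post's. The cross slot is 20 mm high here. When the tool is home its blade ends 8 mm above this point.
- wedge: Steel wedge with a red grip, 157 mm long, 0.16 kg, lying on its flat underside. Origin under the middle of the grip, x towards the thin end, z up. Greased steel blade 8 mm wide from x 20 to 137 mm; its top is 5 mm high at the thin end, rising evenly to 23 mm at x 52 mm, then level. It may enter the cross slot from either end, and stays where it is left.
- wedge_grip (a point): On the red grip, 22 mm above the wedge's origin. Grip 40 mm long (along the wedge's x), 18 mm wide, 34 mm tall.
- wedge_nose (a point): Middle of the lower edge of the wedge's thin end, 137 mm from the wedge's origin. With the tool home the wedge meets its blade when this point is about 14 mm past the bore's axis; about 52 mm past, the tool is 8 mm up.
- tool_white: Bystander: a like tool with a white head in the rack. Leave alone.
- tool_yellow: Bystander: a like tool with a yellow head in the rack. Leave alone.
- rack: Fixed rack, 215 (x) by 76 (y) by 75 mm tall, white top plate with three holes 65 mm apart along its x. Origin at the middle of its underside.
- bottle: Bystander: green glass bottle, 200 mm tall, radius 47 mm.
- beaker: Bystander: glass beaker, 90 mm tall, radius 35 mm.
- timer: Bystander: white timer, 45 by 70 by 22 mm.
- vial: Bystander: amber vial, 50 mm tall, radius 13 mm.
- screwdriver: Bystander: blue screwdriver, 200 mm long, lying flat.
There are look-alikes about, which are no part of the job. What is shaped like the post but orange is not meant.

How it is judged (in metres and radians):
On the way, in this order (a step that is already met when the one before it is completed fails the run):
1. the blue tool is fully home in the post, flange flush (within 2 mm), and let go (z of tool_blue_seat in the frame of post_mouth below 0.002 m and horizontal distance between tool_blue_seat and post_mouth below 0.003 m and contact force between the fingers and tool_blue below 0.3 N), for 0.2 s.
2. the wedge's thin end is in the cross slot, within 20 mm of the bore's axis, with the tool still home and not held (horizontal distance between wedge_nose and post_floor below 0.02 m and z of wedge_nose in the frame of post_floor below 0.005 m and z of tool_blue_seat in the frame of post_mouth below 0.0025 m and contact force between the fingers and tool_blue below 0.3 N).
At the end, for the whole second after the job is handed in: The blue tool stands in the post's bore, upright within 0.1 rad, its flange 5.5 to 12 mm above the rim and within 5 mm of the bore's axis, its blade resting on the wedge, which lies level in the cross slot (underside within 6 mm of the slot's floor, tilt under 0.08 rad); both released and at rest (z of tool_blue_seat in the frame of post_mouth between 0.0055 and 0.012 m and horizontal distance between tool_blue_seat and post_mouth below 0.005 m and angle between tool_blue's own z axis and vertical below 0.1 rad and contact force between wedge and tool_blue above 0.3 N and z of wedge in the frame of post_floor between -0.006 and 0.006 m and angle between wedge's own z axis and vertical below 0.08 rad and linear speed of each of tool_blue, wedge below 0.01 m/s and contact force between the fingers and tool_blue below 0.3 N and contact force between the fingers and wedge below 0.3 N); the robot touches nothing.
It fails at once if the tool is forced against the post with more than 180 N, all contacts added up (a push of over 50 N or a hard wrench) (contact force between tool_blue and post above 180 N).
It fails at once if the wedge is forced against the tool with more than 100 N, all contacts added up (a push of over 50 N) (contact force between wedge and tool_blue above 100 N).
It fails at once if the wedge is forced against the post with more than 100 N, all contacts added up (a push of over 50 N) (contact force between wedge and post above 100 N).
It fails at once if a bystander is moved by more than 20 mm (distance of any of tool_white, tool_yellow, bottle, beaker, timer, vial, screwdriver from where it was at the start of the episode above 0.02 m).
It also fails if it takes over 72 s, if anything falls off the work surface, if the arm or the gripper's body presses on something with over 40 N, if the wrist force passes 120 N, or if a joint passes its speed limit or range.

ROBOT

A 6-joint arm with a two-finger parallel gripper is mounted at the origin on the work surface. World frame = base frame: x ahead of the robot, y to its left, z up, the work surface at z = 0. Lengths are in m, angles in degrees, forces in N, time in s.
With the tool pointing down it reaches from about 0.375 to 0.9 m from the base axis. Payload 3.1 kg.
Tool frame: the origin (TCP) lies midway between the tips of the shut fingers; the grasp point (between the pads) lies 19 mm behind it; z points along the fingers, y is the direction in which the jaws open and shut (so a half turn about z gives the same grasp; the last joint's range is limited). The gripper opens to 87 mm and grips with 3 to 60 N. Pads are 19 mm wide; open, the fingers measure 117 mm over their backs; the gripper's body (75 mm by 190 mm) begins 51 mm behind the grasp point.
Start: joints at [-73.367, 30.224, 82.088, -0, 67.689, -10.227], TCP at [0.282, -0.558, 0.223] pointing down, gripper open.
Joint ranges: [-176.69, 176.69], [-43.24, 126.21], [12.49, 139.97], [-82, 262], [0, 151.66], [-163.58, 163.58]. Speed limits (degrees/s): [159.86, 159.86, 180, 180, 180, 180].

INTERFACE

Orientations are given as a 3x3 rotation matrix whose columns are the frame's x, y, z axes.
In Python, from rig import status, vision, bot, models gives the robot as it stands.
- The arm moves only by the tool send_rows, never from a script. Its argument "moves" is a list of rows, each a list of 7 numbers: the shift along the tool's x, y, z in units of 25 mm (1.0 is 25 mm), then the turn, a rotation vector about the tool's x, y, z in units of 10 degrees (1.0 is 10 degrees), then the closure, from -1 (fully open) to 1 (shut), so that 0 is half open. In form: [[dx, dy, dz, rx, ry, rz, hand], ...]. A call has 1 to 12 rows; each row shifts and turns the commanded pose from where the row before left it, along the tool's axes as they then stand; what a row does not reach is not made up. A row lasts 1/8 s, in which the tool goes at most 62.5 mm and 10.7 degrees, less where a joint would pass 70% of its speed; a pose out of reach is approached as far as the arm can. A call is refused whole if a number of a shift passes 1 or a number of a turn 1, either way. A call with a gripper value outside its range is refused whole. The fingers move at their own pace and stop on an object; the grip force is fixed at half the most. Time passes only in rows, so rows that do not move let the fingers close. It gives the time, the measured TCP pose, the force and the opening at its end, in the units of the state.
- status.read_state(): the state, without advancing time (a new reading comes with each control period).
- vision.capture(name): name is "scene" or "top" or "wrist"; returns a dict with "img" (400x640x3 uint8, red, green, blue), "depth" (400x640 float32, m along the optical axis (not along the pixel's ray), 0 where there is no reading), "fx", "fy", "cx", "cy" (pixels), "distortion" ([k1, k2, p1, p2, k3] as OpenCV has them; the pictures are not rectified), "pose" (4x4, takes a point from camera to world coordinates); the wrist camera has in their place "hand_eye" (4x4, takes a point from camera to tool coordinates, whose origin is the TCP and whose axes are the flange's). Camera axes: x right, y up, looking along -z (the intrinsics and any distortion apply to the point x, -y, -z); pixel columns grow to the right and rows downward; lengths in m; the calibration is good to about 2 mm. A picture is of the moment at which its call begins: read the wrist's pose just before it.
- bot.hand_in(): hands the job in, once; it reports no verdict.
Trained networks look in the newest picture that a camera, given by its name, has taken for a name from the list of things; names that differ only in an ending like _2 or _b are one class to them, and where a whole thing is asked for, a point or a joint stands for the part that bears it (a point fixed in the world has none). Each returns a list of dicts, best first, with "confidence" (0 to 1); they miss things now and then, are a little off and sometimes report something else, mostly with a low value. They report only what shows in the picture. A call takes as long as a camera call. They do not tell look-alikes from the thing itself.
- models.masks_of(camera, name): "mask" (400x640 bool, what is visible of it) and "extent" ([left, top, right, bottom] in pixels, round what is visible of it).
- models.landmark_of(camera, name): "point" ([column, row] in pixels: a listed point, or the origin of a listed thing).
The state is a dict: "time_s": time; "joint_positions": joint angles; "qvel": joint speeds; "tau": joint torques, N m; "position": TCP position; "tcp_rot": TCP orientation; "force": force on the tool from outside, world axes, zero at the start; "moment": the same for the moment, N m; "opening": opening from 0.0 (shut) to 1.0 (fully open).
Only numpy, scipy, OpenCV 4.12 (cv2) and the standard library are available. Lean on these libraries where they do the work, as an engineer would, in place of code of your own. Each camera call takes 0.05 s, during which the arm holds its last target.

## Working session

There is one attempt and no reset: what is moved stays moved. The work goes in short steps, Python scripts to look and compute and a tool call to move; the robot and the scene stay as the last step left them, time stands still between calls to the robot, and variables do not carry over. Pictures are saved under pics/ and viewed, and the job is handed in when it is done.

Besides the shell and the picture viewer there is one more tool, called by a JSON object that holds its "api" and its "payload". send_rows: Moves the arm, as the interface text tells. Its arguments: {"type":"object","properties":{"moves":{"type":"array"}},"required":["moves"]}

```bash
ls; mkdir -p pics; python3 - <<'E'
from rig import status, vision, bot, models
import cv2
print(status.read_state())
for n in ["scene","top","wrist"]:
    c=vision.capture(n); cv2.imwrite(f"pics/{n}0.png",c["img"][:,:,::-1]); print(n,c["fx"],c["fy"],c["cx"],c["cy"],c["distortion"],c.get("pose",c.get("hand_eye")))
E
```

```text
pics
{'time_s': 0.0, 'joint_positions': array([-7.33675063e+01,  3.02788370e+01,  8.21581580e+01, -1.28638105e-03,
        6.76865476e+01, -1.02249186e+01]), 'qvel': array([-0.02810105, -0.07507042,  0.14144129, -0.05675879,  0.06228641,
       -0.01057479]), 'tau': array([-1.13148275e-05, -4.40040350e+01, -1.76594067e+01,  6.32911082e-02,
        5.81861415e-02, -1.63769496e-04]), 'position': array([ 0.28218652, -0.5568434 ,  0.22156316]), 'tcp_rot': array([[ 8.92129830e-01,  4.51778663e-01, -6.37080927e-04],
       [ 4.51778967e-01, -8.92127525e-01,  2.06006208e-03],
       [ 3.62334662e-04, -2.12566260e-03, -9.99997675e-01]]), 'force': array([-0.26580136,  0.10994932, -0.09473369]), 'moment': array([-0.03839411,  0.00163271,  0.00107664]), 'opening': 0.998385098939905}
scene 421.7424570625589 421.7424570625589 321.6469173738792 200.2902786564513 [-0.02760463  0.          0.          0.          0.        ] [[-0.52182743 -0.4708853   0.71131088  1.31150889]
 [ 0.85271594 -0.3113071   0.41947993  0.34128585]
 [ 0.0239092   0.82544226  0.56397999  0.6737608 ]
 [ 0.          0.          0.          1.        ]]
top 460.44876347336555 460.44876347336555 312.27841385772837 194.8838306711933 [-0.08641689  0.          0.          0.          0.        ] [[-0.00999986  0.99806485 -0.06137221  0.44850825]
 [-0.99982806 -0.00902131  0.01620095 -0.08307112]
 [ 0.01561594  0.06152367  0.99798346  1.61569944]
 [ 0.          0.          0.          1.        ]]
wrist 302.5097746535139 302.5097746535139 315.4769435866473 201.03315615621275 [-0.01631722  0.          0.          0.          0.        ] [[-3.37199783e-04  9.65647292e-01  2.59856102e-01  7.00858080e-02]
 [ 9.99999941e-01  3.06851247e-04  1.57355118e-04 -4.22023321e-04]
 [ 7.22123751e-05  2.59856139e-01 -9.65647338e-01 -1.61222693e-01]
 [ 0.00000000e+00  0.00000000e+00  0.00000000e+00  1.00000000e+00]]
```

View pics/scene0.png

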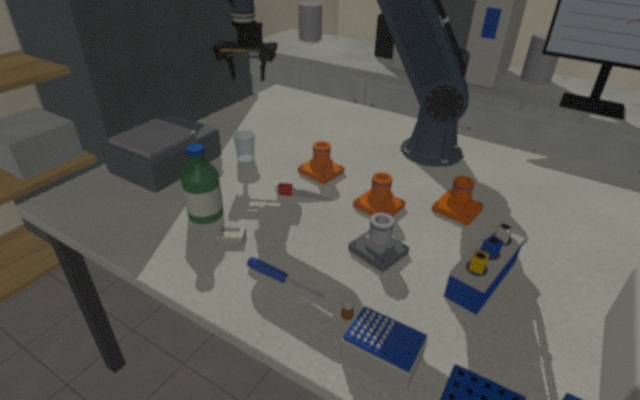

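View pics/top0.png

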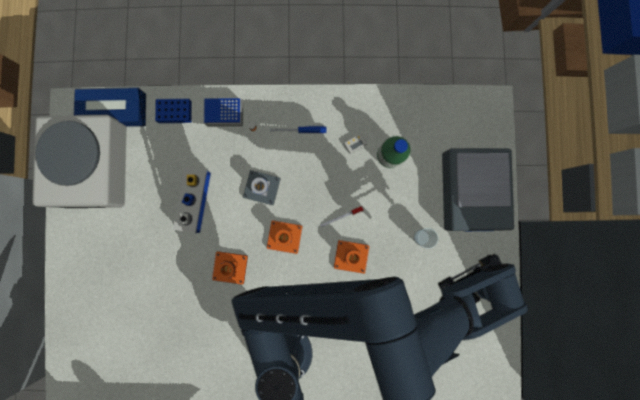

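View pics/wrist0.png

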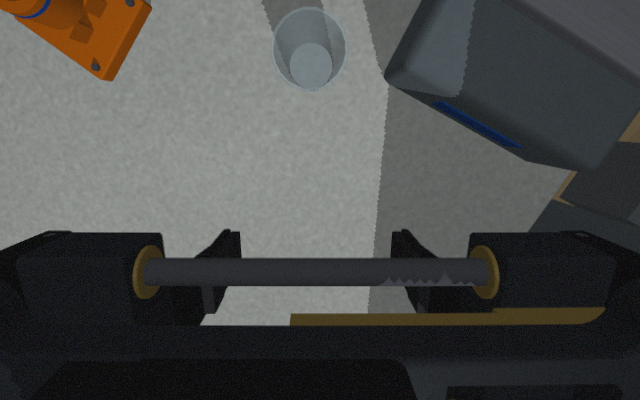

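```bash
cat > h.py <<'E'
from rig import status, vision, bot, models
import numpy as np, cv2
def cap(n):
    st=status.read_state(); c=vision.capture(n)
    if n=="wrist":
        T=np.eye(4);T[:3,:3]=st["tcp_rot"];T[:3,3]=st["position"];c["pose"]=T@c["hand_eye"]
    return c
def K(c): return np.array([[c["fx"],0,c["cx"]],[0,c["fy"],c["cy"]],[0,0,1]])
def ray(c,p):
    u=cv2.undistortPoints(np.array([[p]],float),K(c),np.array(c["distortion"]))[0,0]
    d=c["pose"][:3,:3]@np.array([u[0],-u[1],-1.0]); return c["pose"][:3,3],d
def atz(c,p,z):
    o,d=ray(c,p); return o+d*(z-o[2])/d[2]
def proj(c,P):
    P=np.atleast_2d(P); q=(P-c["pose"][:3,3])@c["pose"][:3,:3]; q=q*[1,-1,-1]
    return cv2.projectPoints(q,np.zeros(3),np.zeros(3),K(c),np.array(c["distortion"]))[0][:,0]
def cloud(c,mask):
    ys,xs=np.nonzero(mask&(c["depth"]>0)); d=c["depth"][ys,xs]
    u=cv2.undistortPoints(np.stack([xs,ys],1).astype(float)[:,None],K(c),np.array(c["distortion"]))[:,0]
    q=np.stack([u[:,0]*d,-u[:,1]*d,-d],1); return q@c["pose"][:3,:3].T+c["pose"][:3,3]
E
python3 - <<'E'
from h import *
Z=dict(tool_blue=.008,tool_blue_seat=.075,tool_blue_head=.096,post=0,post_mouth=.097,post_drive=.05,post_floor=.022,wedge=0,wedge_grip=.022,wedge_nose=0,rack=0,screwdriver=.01,vial=.0,timer=0,bottle=0,beaker=0)
for n in ["top","scene"]:
    c=cap(n)
    for k,z in Z.items():
        r=models.landmark_of(n,k)
        print(n,k,[(np.round(x["point"],1).tolist(),round(x["confidence"],2),np.round(atz(c,x["point"],z)[:2],4).tolist()) for x in r[:4]])
E
```

```text
top tool_blue [([197.2, 198.6], 0.58, [0.538, 0.294])]
top tool_blue_seat [([259.8, 184.6], 0.71, [0.5794, 0.0677]), ([186.9, 202.3], 0.7, [0.5221, 0.3131]), ([354.1, 214.1], 0.29, [0.4775, -0.2476])]
top tool_blue_head [([182.3, 199.7], 0.67, [0.5299, 0.3231]), ([192.5, 219.5], 0.63, [0.4641, 0.2888])]
top post [([231.6, 267.7], 0.92, [0.2959, 0.1748]), ([351.7, 254.4], 0.9, [0.3379, -0.2452]), ([264.0, 186.9], 0.82, [0.5775, 0.0603]), ([281.8, 239.3], 0.72, [0.3933, -0.0012])]
top post_mouth [([353.4, 260.0], 0.91, [0.3261, -0.2408]), ([223.0, 271.8], 0.9, [0.2918, 0.1877]), ([262.4, 186.5], 0.89, [0.5712, 0.0569]), ([193.2, 201.6], 0.27, [0.5232, 0.2864])]
top post_drive [([282.5, 236.4], 0.92, [0.4048, -0.0062]), ([260.9, 187.4], 0.91, [0.5719, 0.0664]), ([227.4, 269.1], 0.91, [0.296, 0.1811]), ([352.4, 261.2], 0.58, [0.3183, -0.2423])]
top post_floor [([227.1, 266.3], 0.89, [0.3028, 0.1868]), ([262.4, 185.0], 0.79, [0.5824, 0.0638]), ([284.9, 236.5], 0.76, [0.4036, -0.0131]), ([347.4, 259.5], 0.76, [0.3221, -0.2279])]
top wedge [([356.5, 205.8], 0.57, [0.508, -0.2646])]
top wedg
[... 1566 characters left out ...]
 -0.0286]), ([321.3, 162.3], 0.67, [0.3088, -0.2554]), ([458.9, 205.3], 0.63, [0.3028, 0.183])]
scene wedge [([286.2, 193.9], 0.92, [0.4903, -0.2624]), ([331.7, 198.3], 0.34, [0.4373, -0.1411]), ([380.2, 222.3], 0.3, [0.4643, 0.0235])]
scene wedge_grip [([284.4, 187.3], 0.89, [0.4921, -0.2668])]
scene wedge_nose []
scene rack [([480.9, 277.6], 0.77, [0.5276, 0.3045])]
scene screwdriver [([285.5, 283.2], 0.92, [0.7887, -0.0518]), ([286.4, 196.5], 0.61, [0.513, -0.2452])]
scene vial []
scene timer [([229.5, 238.7], 0.74, [0.7322, -0.2626])]
scene bottle [([203.1, 212.5], 0.95, [0.6876, -0.3959]), ([381.9, 250.3], 0.38, [0.5646, 0.0747])]
scene beaker [([248.0, 158.9], 0.94, [0.3897, -0.4875])]
```

{"api": "send_rows", "payload": {"moves": [[0.9,-0.6,-0.6,0,0,0,-1],[0.95,-0.65,-0.6,0,0,0,-1],[0.95,-0.65,-0.6,0,0,0,-1],[0.95,-0.65,-0.6,0,0,0,-1],[0.95,-0.65,-0.6,0,0,0,-1],[0.95,-0.65,-0.6,0,0,0,-1],[0.95,-0.65,-0.6,0,0,0,-1],[0.95,-0.65,-0.5,0,0,0,-1],[0.95,-0.65,0,0,0,0,-1],[0.95,-0.65,0,0,0,0,-1],[0.95,-0.65,0,0,0,0,-1],[0.95,-0.65,0,0,0,0,-1]]}}

```text
time_s: 3.35
position: [0.4484, -0.2535, 0.3413]
tcp_rot: [[0.891, 0.453, 0.001], [0.453, -0.891, -0.001], [0.001, 0.001, -1.0]]
force: [0.1, 0.6, 0.6]
opening: 1.0
```

```bash
python3 - <<'E'
from h import *
c=cap("wrist"); cv2.imwrite("pics/w1.png",c["img"][:,:,::-1]); print(status.read_state()["position"])
for k,z in dict(wedge=0,wedge_grip=.022,wedge_nose=0).items():
    for x in models.landmark_of("wrist",k)[:3]: print(k,np.round(x["point"],1),round(x["confidence"],2),np.round(atz(c,x["point"],z)[:2],4))
for m in models.masks_of("wrist","wedge")[:2]:
    P=cloud(c,m["mask"]);print(m["confidence"],m["extent"],len(P),P.min(0),P.max(0))
E
```

```text
[ 0.44948985 -0.25038785  0.34134546]
wedge [332.1 144.5] 0.83 [ 0.4884 -0.2637]
wedge_grip [337.3 140. ] 0.68 [ 0.4992 -0.2658]
wedge_nose [251.8 137.3] 0.81 [ 0.4394 -0.1415]
0.95 [251.6, 133.4, 347.5, 152.6] 699 [ 0.43931477 -0.28257814 -0.0026414 ] [ 0.50732763 -0.1391526   0.03540736]
```

View pics/w1.png

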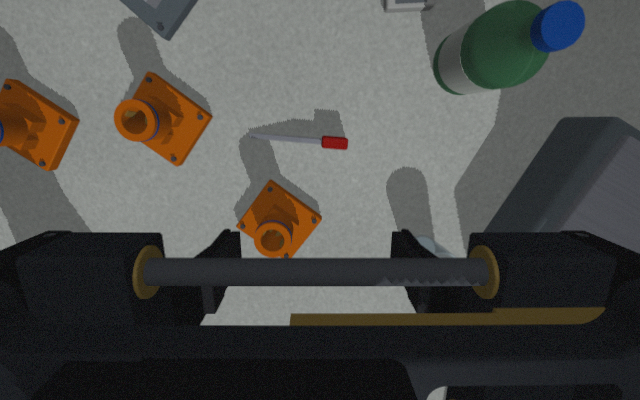

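```bash
python3 - <<'E'
from h import *
c=cap("wrist")
m=models.masks_of("wrist","wedge")[0]; P=cloud(c,m["mask"])
h=c["img"].astype(int); red=(h[:,:,0]>h[:,:,1]*1.8)&(h[:,:,0]>60)&m["mask"]
G=cloud(c,red); top=G[G[:,2]>.028]; print(len(G),len(top),top.mean(0),np.median(top,0))
B=P[P[:,2]>0.0]; xy=B[:,:2]; mu=xy.mean(0); u,s,v=np.linalg.svd(xy-mu); d=v[0]; d=d if d[1]>0 else -d
t=(xy-mu)@d; print("dir",d,np.degrees(np.arctan2(d[1],d[0])),"ends",mu+d*t.min(),mu+d*t.max(),t.max()-t.min())
r=cv2.minAreaRect((B[:,:2]*1000).astype(np.float32));print(r)
E
```

```text
297 282 [ 0.49367015 -0.26327771  0.03284201] [ 0.49360874 -0.26340156  0.03288158]
dir [-0.38475226  0.92301988] 112.62836087395443 ends [ 0.50119478 -0.28207476] [ 0.44077863 -0.13713654] 0.15702611367096625
((470.4551696777344, -209.82992553710938), (18.114797592163086, 157.033447265625), 22.565948486328125)
```

{"api": "send_rows", "payload": {"moves": [[0.6,-1,0,0,0,0,-1],[0.6,-1,0,0,0,0,-1],[0.6,-1,0,0,0,0,-1],[0.6,-1,0,0,0,0,-1],[0.6,-1,0,0,0,0,-1],[0.6,-1,0,0,0,0,-1],[0.6,-1,0,0,0,0,-1],[0.6,-1,0,0,0,0,-1],[0.6,-1,0,0,0,0,-1],[0.6,-1,0,0,0,0,-1],[0.6,-1,0,0,0,0,-1],[0.6,-1,0,0,0,0,-1]]}}

```text
time_s: 5.2
position: [0.4733, 0.0926, 0.3401]
tcp_rot: [[0.893, 0.45, 0.0], [0.45, -0.893, -0.0], [0.0, 0.0, -1.0]]
force: [-0.1, -0.7, -0.2]
opening: 0.998
```

{"api": "send_rows", "payload": {"moves": [[0.6,-1,0,0,0,0,-1],[0.6,-1,0,0,0,0,-1],[0,0,0,0,0,1,-1],[0,0,0,0,0,1,-1],[0,0,0,0,0,1,-1],[0,0,0,0,0,0.7,-1],[0,0,0,0,0,0,-1]]}}

```text
time_s: 6.08
position: [0.4774, 0.1499, 0.34]
tcp_rot: [[0.984, -0.176, -0.0], [-0.176, -0.984, -0.0], [-0.0, 0.0, -1.0]]
force: [0.2, 0.5, -0.5]
opening: 1.0
```

```bash
python3 - <<'E'
from h import *
c=cap("wrist"); cv2.imwrite("pics/w2.png",c["img"][:,:,::-1]); 
np.savez("w2.npz",**{k:v for k,v in c.items()})
Z=dict(tool_blue=.008,tool_blue_seat=.075,tool_blue_head=.112,tool_white=.008,tool_yellow=.008,post=0,post_mouth=.097,post_drive=.05,post_floor=.022,rack=0)
for k,z in Z.items():
    for x in models.landmark_of("wrist",k)[:3]: print(k,np.round(x["point"],1),round(x["confidence"],2),np.round(atz(c,x["point"],z)[:2],4))
for k in ["tool_blue","tool_white","tool_yellow","post","rack"]:
  for m in models.masks_of("wrist",k)[:2]:
    P=cloud(c,m["mask"]);print(k,m["confidence"],m["extent"],len(P),P.min(0),P.max(0))
E
```

```text
tool_blue [214.6 148.3] 0.55 [0.5312 0.306 ]
tool_blue_seat [196.7 152.8] 0.92 [0.5317 0.3095]
tool_blue_head [195.2 155.5] 0.78 [0.53   0.2974]
tool_white [216.9 185.8] 0.61 [0.4705 0.3183]
tool_yellow [213.4 107.2] 0.8 [0.5933 0.2913]
post [551.2 203.2] 0.95 [ 0.3375 -0.2408]
post [356.2  89.8] 0.87 [0.5797 0.0669]
post [419.7 189.1] 0.82 [ 0.4029 -0.0169]
post_mouth [366.2  90.5] 0.87 [0.5702 0.0682]
post_mouth [441.8 206. ] 0.87 [ 0.4011 -0.0153]
post_mouth [605.2 224. ] 0.77 [ 0.3324 -0.2465]
post_drive [317.7 275.9] 0.79 [0.2996 0.178 ]
post_drive [425.7 197.5] 0.68 [ 0.4023 -0.0095]
post_drive [573.1 216.1] 0.57 [ 0.3305 -0.2385]
post_floor [562.3 213. ] 0.94 [ 0.326  -0.2434]
post_floor [420.9 189.5] 0.92 [ 0.4082 -0.012 ]
post_floor [318.9 262.6] 0.74 [0.3092 0.174 ]
rack [220.4 146.8] 0.75 [0.5317 0.2987]
rack [354.   88.5] 0.32 [0.5822 0.07  ]
tool_blue 0.68 [179.0, 135.1, 215.6, 171.2] 1030 [0.50704761 0.28329601 0.0729879 ] [0.55449926 0.33474775 0.11466971]
tool_white 0.68 [182.2, 183.1, 218.9, 214.2] 948 [0.44167307 0.2947987  0.07223263] [0.48926622 0.34943909 0.1137159 ]
tool_yellow 0.9 [171.4, 87.4, 212.5, 117.5] 1078 [0.5739224  0.27197913 0.07282937] [0.62000456 0.32306278 0.11393622]
post 0.96 [516.8, 175.1, 621.4, 239.7] 4641 [ 0.29254142 -0.3172787  -0.00209448] [0.49906357 0.06552943 0.41106253]
post 0.84 [383.2, 161.8, 455.2, 223.8] 4224 [ 0.34715934 -0.07012726 -0.00078865] [0.46084282 0.05201941 0.09836642]
rack 0.86 [164.2, 71.2, 244.4, 227.1] 7111 [ 0.41910169  0.24900341 -0.00243662] [0.66152995 0.38799955 0.11182604]
```

View pics/w2.png

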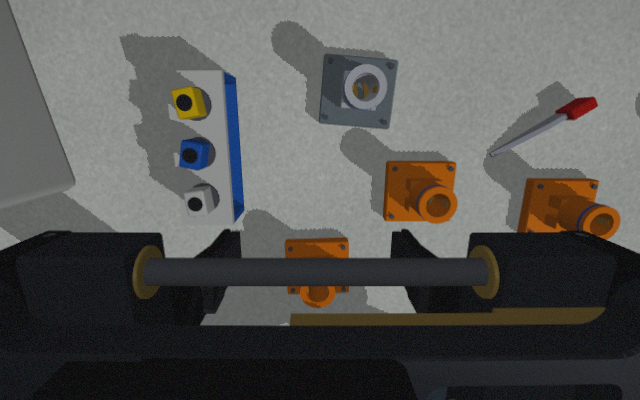

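{"api": "send_rows", "payload": {"moves": [[0.2,0.33,0.95,0,0,0,-1],[0.2,0.33,0.95,0,0,0,-1],[0.2,0.33,0.95,0,0,0,-1],[0.2,0.33,0.95,0,0,0,-1],[0.2,0.33,0.95,0,0,0,-1],[0.2,0.33,0.95,0,0,0,-1],[0.2,0.33,0.95,0,0,0,-1],[0.2,0.33,0.95,0,0,0,-1],[0,0,0,0,0,0,-1]]}}

```text
time_s: 8.0
position: [0.5041, 0.0782, 0.1486]
tcp_rot: [[0.984, -0.177, -0.004], [-0.177, -0.984, 0.0], [-0.004, 0.0, -1.0]]
force: [-0.2, 0.7, 0.3]
opening: 1.001
```

```bash
python3 - <<'E'
from h import *
c=cap("wrist"); np.savez("w3.npz",**c); print(status.read_state()["position"])
u=proj(c,[.575,.067,.097])[0].astype(int);print(u)
x0,y0=max(u[0]-100,0),max(u[1]-75,0)
cr=c["img"][y0:y0+150,x0:x0+200,::-1]; print(x0,y0)
cv2.imwrite("pics/w3.png",cv2.resize(np.clip(cr.astype(float)*1.6,0,255).astype(np.uint8),None,fx=4,fy=4,interpolation=cv2.INTER_CUBIC))
E
```

```text
[0.50470807 0.07856426 0.14968005]
[312 116]
212 41
```

View pics/w3.png

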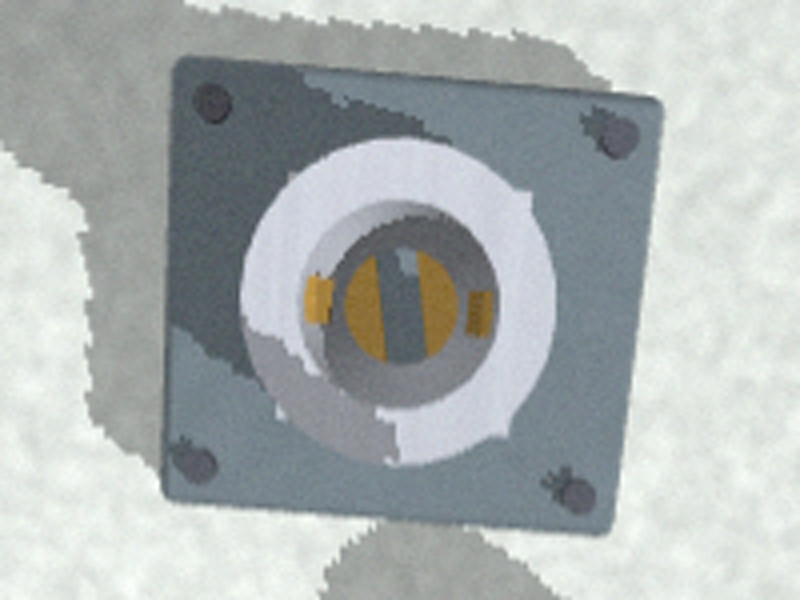

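```bash
python3 - <<'E'
from h import *
c=dict(np.load("w3.npz")); x0,y0=212,41
f=lambda p,z: atz(c,((p[0]+.5)/4-.5+x0,(p[1]+.5)/4-.5+y0),z)[:2]
Q=[f(p,.022) for p in [(176,57),(662,95),(609,535),(163,500)]]
print(np.round(Q,4), np.mean(Q,0))
for a,b in [(0,1),(1,2),(2,3),(3,0)]:
    d=Q[b]-Q[a]; print(np.linalg.norm(d),np.degrees(np.arctan2(d[1],d[0])))
img=c["img"].astype(int); R,G,B=img[...,0],img[...,1],img[...,2]
ys,xs=np.mgrid[:400,:640]
near=(abs(xs-312)<60)&(abs(ys-116)<60)
# brass at slot depth
br=(R-B>35)&near
n,l,s,ce=cv2.connectedComponentsWithStats(br.astype(np.uint8)); print(s,ce)
comps=[i for i in range(1,n) if s[i,4]>100]
for i in comps:
    yy,xx=np.nonzero(l==i); W=np.array([atz(c,p,.05)[:2] for p in zip(xx,yy)]); print(i,len(W),W.mean(0))
lab=sorted(comps,key=lambda i:ce[i][0])
# inner edges
E1=[];E2=[]
for r in range(s[lab[0],1]+4,s[lab[0],1]+s[lab[0],3]-4):
    a=np.nonzero(l[r]==lab[0])[0]; b=np.nonzero(l[r]==lab[1])[0]
    if len(a) and len(b): E1.append(atz(c,(a.max()+.5,r),.05)[:2]);E2.append(atz(c,(b.min()-.5,r),.05)[:2])
for E in (E1,E2):
    E=np.array(E); v=np.linalg.svd(E-E.mean(0))[2][0]; print("edge",E.mean(0),np.degrees(np.arctan2(v[1],v[0])))
# white rim
D=cloud(c,near); m=(D[:,2]>.09)&(D[:,2]<.105); T=D[m]; print("rim",len(T),T.mean(0),T[:,2].std()); 
(cx,cy),r=cv2.minEnclosingCircle((T[:,:2]*1000).astype(np.float32)); print(cx,cy,r)
E
```

```text
[[0.6358 0.1074]
 [0.6093 0.0039]
 [0.5141 0.0289]
 [0.5414 0.1326]] [0.57514711 0.06821931]
0.1068560152523054 -104.36151255065366
0.09840595580049702 165.3074116735211
0.10725144385550593 75.24605484796622
0.0976744606281465 -14.92555752483164
[[     0      0    640    400 255543]
 [   317    104      9     26    162]
 [   298    106     10     25    164]
 [   288    110      7     12     72]
 [   329    114      6     11     59]] [[319.51505226 199.64727267]
 [320.74691358 116.35185185]
 [303.03658537 118.05487805]
 [290.91666667 115.54166667]
 [331.52542373 118.77966102]]
1 162 [0.57439436 0.06092775]
2 164 [0.57565874 0.07560297]
edge [0.57517416 0.07262567] 177.17599850784092
edge [0.5736079  0.06394584] 176.39885045206265
rim 3324 [0.57554021 0.06818908 0.09574243] 0.0013384233836621518
574.7428588867188 68.3056869506836 27.073131561279297
```

{"api": "send_rows", "payload": {"moves": [[-0.2,-0.5,-0.7,0,0,0,-1],[-0.35,-0.95,-0.7,0,0,0,-1],[-0.35,-0.95,-0.6,0,0,0,-1],[-0.35,-0.95,0,0,0,0,-1],[-0.35,-0.95,0,0,0,0,-1],[-0.35,-0.95,0,0,0,0,-1],[-0.35,-0.95,0,0,0,0,-1],[-0.35,-0.95,0,0,0,0,-1],[-0.35,-0.95,0,0,0,0,-1],[-0.4,-0.95,0,0,0,0,-1],[0,0,0,0,0,0,-1]]}}

```text
time_s: 9.43
position: [0.4609, 0.3182, 0.2015]
tcp_rot: [[0.985, -0.173, 0.002], [-0.173, -0.985, 0.001], [0.002, -0.002, -1.0]]
force: [-0.0, -0.3, 0.0]
opening: 1.002
```

```bash
python3 - <<'E'
from h import *
c=cap("wrist"); np.savez("w4.npz",**c); print(status.read_state()["position"])
u=proj(c,[.5305,.305,.1])[0].astype(int)
x0,y0=max(u[0]-100,0),max(u[1]-75,0);print(u,x0,y0)
cr=c["img"][y0:y0+150,x0:x0+200,::-1]
cv2.imwrite("pics/w4.png",cv2.resize(np.clip(cr.astype(float)*1.6,0,255).astype(np.uint8),None,fx=4,fy=4,interpolation=cv2.INTER_CUBIC))
D=cloud(c,np.ones((400,640),bool))
im=c["img"].reshape(-1,3)
ok=(c["depth"]>0).ravel(); im=im[ok].astype(int)
for nm,p in dict(blue=(.5305,.305),white=(.468,.32),yellow=(.594,.29)).items():
    m=(np.hypot(D[:,0]-p[0],D[:,1]-p[1])<.03)&(D[:,2]>.105)&(D[:,2]<.12)
    T=D[m]; r=cv2.minAreaRect((T[:,:2]*1000).astype(np.float32)); print(nm,len(T),T.mean(0),r)
    print(cv2.boxPoints(r))
E
```

```text
[0.46099754 0.31715624 0.20120182]
[316 118] 216 43
blue 1565 [0.53152739 0.30480529 0.11111367] ((531.2504272460938, 304.8978576660156), (28.137784957885742, 36.167884826660156), 67.45799255371094)
[[509.15463 298.83652]
 [542.5593  284.97116]
 [553.3462  310.9592 ]
 [519.9415  324.82455]]
white 1301 [0.4683691  0.3161495  0.11102265] ((467.2013244628906, 316.30267333984375), (27.93999671936035, 36.387508392333984), 86.80291748046875)
[[448.25677 303.3691 ]
 [484.58765 301.33975]
 [486.14587 329.23624]
 [449.815   331.2656 ]]
yellow 1923 [0.59487017 0.29357968 0.11099804] ((595.25927734375, 293.523681640625), (35.9210090637207, 28.15966796875), 0.24645283818244934)
[[577.2384  307.52612]
 [577.3595  279.3667 ]
 [613.28015 279.52124]
 [613.15906 307.68066]]
```

View pics/w4.png

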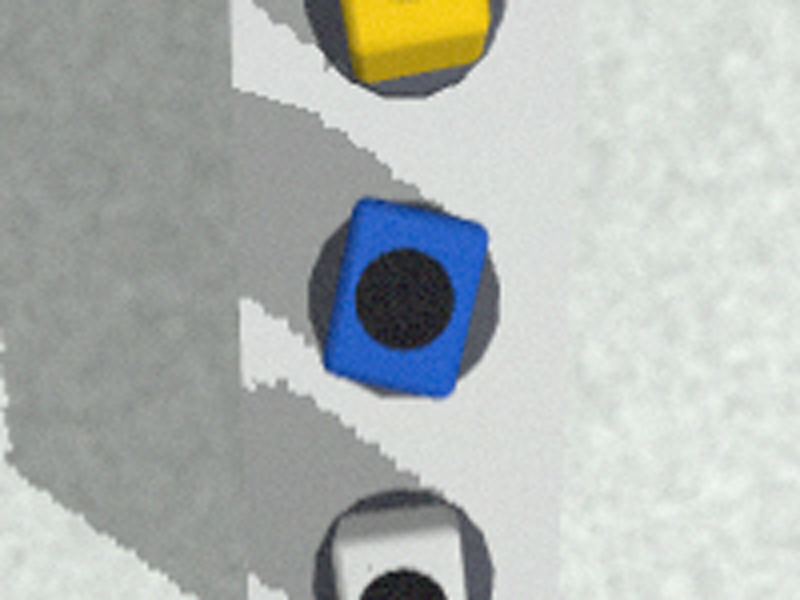

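{"api": "send_rows", "payload": {"moves": [[0,0,0,0,0,0.62,-1],[0,0,0,0,0,0.62,-1],[0.7,-0.15,0.3,0,0,0,-1],[0.7,-0.16,0.6,0,0,0,-1],[0.7,-0.16,0.6,0,0,0,-1],[0.68,-0.15,0.6,0,0,0,-1],[0,0,0.5,0,0,0,-1],[0,0,0,0,0,0,-1]]}}

```text
time_s: 10.48
position: [0.5297, 0.3035, 0.1331]
tcp_rot: [[0.924, -0.383, -0.004], [-0.383, -0.924, -0.001], [-0.004, 0.003, -1.0]]
force: [-0.6, 0.4, 0.1]
opening: 0.999
```

```bash
python3 - <<'E'
from h import *
s=status.read_state();print(s["position"],s["tcp_rot"],s["force"])
c=cap("wrist"); cv2.imwrite("pics/w5.png",c["img"][:,:,::-1])
E
```

```text
[0.52968861 0.30348608 0.13312677] [[ 0.92359649 -0.38334044 -0.00443073]
 [-0.38334936 -0.92360243 -0.00134539]
 [-0.00357649  0.00294111 -0.99998928]] [-0.63754367  0.3732434   0.06510887]
```

View pics/w5.png

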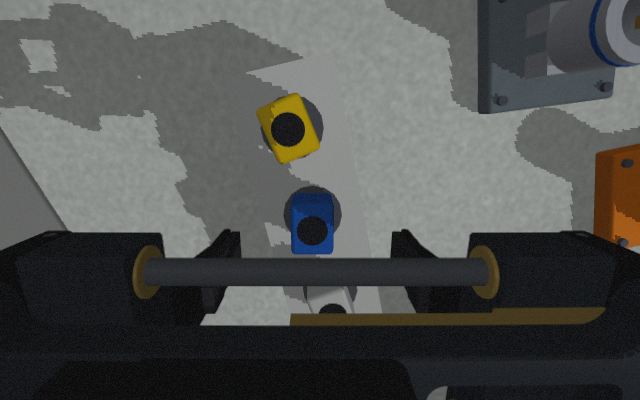

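{"api": "send_rows", "payload": {"moves": [[0.04,-0.07,0.6,0,0,0,-1],[0,0,0.6,0,0,0,-1],[0,0,0.5,0,0,0,-1],[0,0,0.2,0,0,0,-1],[0,0,0,0,0,0,-1]]}}

```text
time_s: 11.15
position: [0.5326, 0.3051, 0.087]
tcp_rot: [[0.924, -0.383, -0.001], [-0.383, -0.924, -0.0], [-0.001, 0.001, -1.0]]
force: [0.1, -0.1, 0.8]
opening: 0.999
```

{"api": "send_rows", "payload": {"moves": [[0,0,0,0,0,0,0],[0,0,0,0,0,0,1],[0,0,0,0,0,0,1],[0,0,0,0,0,0,1],[0,0,0,0,0,0,1],[0,0,0,0,0,0,1]]}}

```text
time_s: 11.9
position: [0.5328, 0.3052, 0.0876]
tcp_rot: [[0.924, -0.383, -0.0], [-0.383, -0.924, 0.0], [-0.0, -0.0, -1.0]]
force: [0.4, 0.1, 1.0]
opening: 0.399
```

{"api": "send_rows", "payload": {"moves": [[0,0,0,0,0,0,1],[0,0,0,0,0,0,1],[0,0,0,0,0,0,1]]}}

```text
time_s: 12.28
position: [0.5328, 0.3051, 0.0875]
tcp_rot: [[0.924, -0.383, -0.0], [-0.383, -0.924, -0.0], [-0.0, 0.0, -1.0]]
force: [-0.2, -0.7, -0.1]
opening: 0.32
```

{"api": "send_rows", "payload": {"moves": [[0,0,-0.2,0,0,0,1],[0,0,-0.5,0,0,0,1],[0,0,-0.7,0,0,0,1],[0,0,-0.8,0,0,0,1],[0,0,-0.8,0,0,0,1],[0,0,-0.8,0,0,0,1],[0,0,-0.8,0,0,0,1],[0,0,-0.3,0,0,0,1],[0,0,0,0,0,0,1]]}}

```text
time_s: 13.4
position: [0.5331, 0.3053, 0.211]
tcp_rot: [[0.924, -0.383, 0.002], [-0.383, -0.924, 0.001], [0.001, -0.001, -1.0]]
force: [-0.5, 0.3, -2.8]
opening: 0.318
```

```bash
python3 - <<'E'
from h import *
s=status.read_state();print(s["position"],s["force"],s["opening"],s["joint_positions"])
c=cap("wrist"); cv2.imwrite("pics/w6.png",c["img"][:,:,::-1])
c=cap("scene"); cv2.imwrite("pics/s6.png",cv2.resize(c["img"][100:320,380:640,::-1],None,fx=3,fy=2.7))
E
```

```text
[0.53307744 0.30532237 0.21103083] [-0.45194477  0.32321217 -2.79049727] 0.3178570204974798 [1.93918431e+01 3.00864396e+01 8.44551871e+01 1.11167888e-03
 6.53605675e+01 1.31929477e+02]
```

View pics/w6.png

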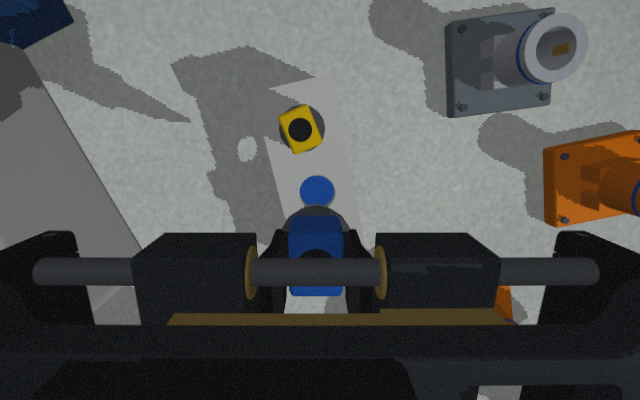

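View pics/s6.png

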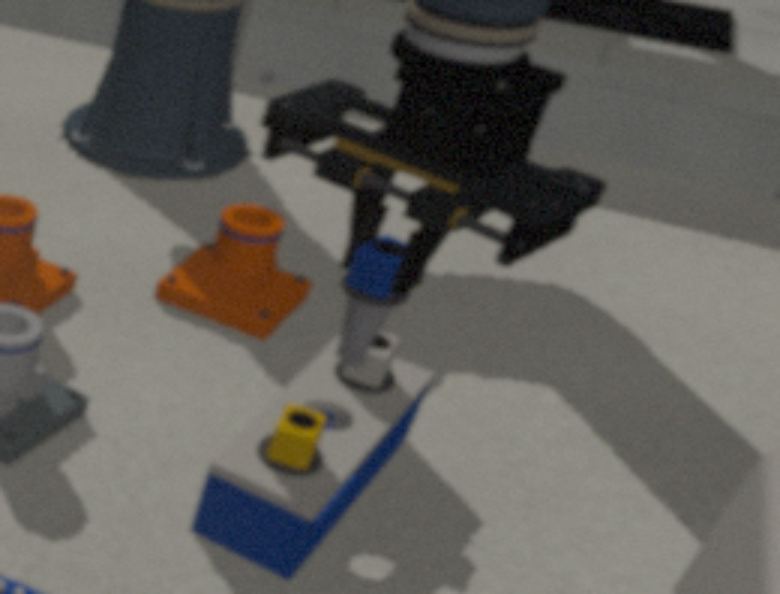

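```bash
python3 - <<'E'
from h import *
s=status.read_state();c=cap("wrist")
im=c["img"].astype(int); ys,xs=np.mgrid[:400,:640]
m=(im[...,2]>im[...,0]*1.5)&(im[...,2]>50)&(abs(xs-316)<32)&(ys>205)&(ys<300)
P=(cloud(c,m)-s["position"])@s["tcp_rot"]
print(len(P)); 
for lo in np.arange(-.03,.0251,.004):
    q=P[(P[:,2]>=lo)&(P[:,2]<lo+.004)]
    if len(q)>5: print(round(lo,3),len(q),np.percentile(q[:,0],[2,50,98]),np.percentile(q[:,1],[2,98]))
E
```

```text
2587
-0.026 1497 [-0.01745801  0.00896417  0.01602548] [-0.01216058  0.01300898]
-0.022 295 [-0.01757234  0.01607916  0.01695971] [-0.01332086  0.01424209]
-0.018 145 [0.01564805 0.01654103 0.0170433 ] [-0.01244437  0.01310301]
-0.014 128 [0.01511263 0.01654476 0.01702861] [-0.0124413  0.0129939]
-0.01 121 [0.01497407 0.0165714  0.01690028] [-0.01218005  0.01349535]
-0.006 116 [0.01509954 0.01649492 0.01699633] [-0.01258053  0.01308242]
-0.002 103 [0.01516956 0.016486   0.01696631] [-0.0123133   0.01347139]
0.002 89 [0.01459621 0.01655385 0.01690269] [-0.01269738  0.0132898 ]
0.006 54 [0.00676752 0.01584446 0.01632999] [-0.0153025   0.01548528]
```

{"api": "send_rows", "payload": {"moves": [[0.3,0.5,0,0,0,0,1],[0.5,0.86,0,0,0,0,1],[0.56,0.96,0,0,0,0,1],[0.56,0.96,0,0,0,0,1],[0.56,0.96,0,0,0,0,1],[0.56,0.96,0,0,0,0,1],[0.56,0.96,0,0,0,0,1],[0.56,0.96,0,0,0,0,1],[0.56,0.96,0,0,0,0,1],[0.56,0.96,0,0,0,0,1],[0.56,0.96,0,0,0,0,1],[0.42,0.7,0,0,0,0,1]]}}

```text
time_s: 15.05
position: [0.5746, -0.0038, 0.2096]
tcp_rot: [[0.923, -0.385, -0.001], [-0.385, -0.923, -0.0], [-0.001, 0.001, -1.0]]
force: [-0.4, 0.0, -2.9]
opening: 0.316
```

{"api": "send_rows", "payload": {"moves": [[0,0,0,0,0,-0.9,1],[0,0,0,0,0,-1,1],[0,0,0,0,0,-1,1],[0,0,0,0,0,-1,1],[0,0,0,0,0,-1,1],[0,0,0,0,0,-1,1],[0,0,0,0,0,-1,1],[0,0,0,0,0,-1,1],[0,0,0,0,0,-1,1],[0,0,0,0,0,-1,1],[0,0,0,0,0,-1,1],[0,0,0,0,0,0,1]]}}

```text
time_s: 16.55
position: [0.5746, -0.0022, 0.2098]
tcp_rot: [[0.064, 0.998, -0.001], [0.998, -0.064, 0.0], [0.0, -0.001, -1.0]]
force: [-0.0, 0.2, -2.5]
opening: 0.323
```

```bash
cat > postm.py <<'E'
from h import *
s=status.read_state();c=cap("wrist"); np.savez("w7.npz",**c); print(s["position"],s["tcp_rot"][:2,:2].ravel(),s["force"])
cv2.imwrite("pics/w7.png",c["img"][:,:,::-1])
D=cloud(c,np.ones((400,640),bool))
m=(np.hypot(D[:,0]-.575,D[:,1]-.068)<.04)&(D[:,2]>.09)&(D[:,2]<.104); T=D[m]
(cx,cy),r=cv2.minEnclosingCircle((T[:,:2]*1000).astype(np.float32)); print("rim",len(T),T.mean(0),cx,cy,r)
img=c["img"].astype(int)
u=proj(c,[.575,.068,.05])[0]; ys,xs=np.mgrid[:400,:640]
br=(img[...,0]-img[...,2]>30)&(np.hypot(xs-u[0],ys-u[1])<18)
n,l,st,ce=cv2.connectedComponentsWithStats(br.astype(np.uint8)); print(u,st[1:].tolist())
for i in range(1,n):
    if st[i,4]>80:
        yy,xx=np.nonzero(l==i); W=np.array([atz(c,p,.05)[:2] for p in zip(xx,yy)]); v=np.linalg.svd(W-W.mean(0))[2][0]; print(W.mean(0),np.degrees(np.arctan2(v[1],v[0])))
E
python3 postm.py
```

```text
[ 0.57457061 -0.00215013  0.20978537] [ 0.06389248  0.99795654  0.99795678 -0.06389241] [-0.02786363  0.22883252 -2.5068555 ]
rim 1959 [0.57487622 0.06869815 0.09585038] 574.837890625 68.00983428955078 27.032581329345703
[312.507912   120.55989489] [[311, 103, 9, 5, 33], [303, 109, 20, 7, 106], [303, 125, 20, 7, 108], [305, 134, 9, 5, 35]]
[0.57543169 0.07587585] -4.335943552078217
[0.57453008 0.06109299] -3.6645884012701724
```

View pics/w7.png

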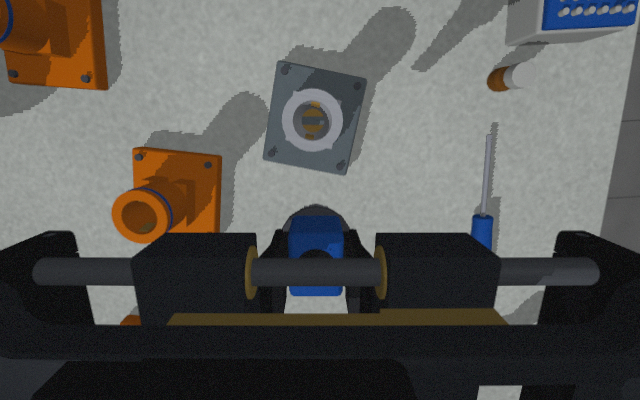

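{"api": "send_rows", "payload": {"moves": [[0.5,0,0,0,0,0,1],[0.8,0,0,0,0,0,1],[0.8,0,0,0,0,0,1],[0.5,0,0,0,0,0,1],[0.26,0,0,0,0,0,1],[0,0,0.3,0,0,0,1],[0,0,0.5,0,0,0,1],[0,0,0.4,0,0,0,1],[0,0,0,0,0,0,1]]}}

```text
time_s: 17.73
position: [0.5783, 0.0691, 0.1785]
tcp_rot: [[0.063, 0.998, -0.003], [0.998, -0.063, 0.0], [-0.0, -0.003, -1.0]]
force: [0.7, 0.1, -2.6]
opening: 0.32
```

{"api": "send_rows", "payload": {"moves": [[0,-0.14,0,0,0,0,1],[0,0,0.3,0,0,0,1],[0,0,0.4,0,0,0,1],[0,0,0.4,0,0,0,1],[0,0,0.3,0,0,0,1],[0,0,0,0,0,0,1]]}}

```text
time_s: 18.48
position: [0.5752, 0.0698, 0.1441]
tcp_rot: [[0.062, 0.998, -0.002], [0.998, -0.062, 0.0], [0.0, -0.002, -1.0]]
force: [-0.8, 0.5, -3.1]
opening: 0.315
```

{"api": "send_rows", "payload": {"moves": [[-0.02,0,0.2,0,0,0,1],[0,0,0.2,0,0,0,1],[0,0,0.1,0,0,0,1],[0,0,0.1,0,0,0,1],[0,0,0,0,0,0,1]]}}

```text
time_s: 19.1
position: [0.5756, 0.0692, 0.1299]
tcp_rot: [[0.062, 0.998, -0.0], [0.998, -0.062, 0.0], [-0.0, -0.0, -1.0]]
force: [-0.1, -0.3, -2.7]
opening: 0.322
```

{"api": "send_rows", "payload": {"moves": [[0,0,0.1,0,0,0,1],[0,0,0.1,0,0,0,1],[0,0,0,0,0,0,1]]}}

```text
time_s: 19.48
position: [0.5755, 0.0693, 0.1248]
tcp_rot: [[0.062, 0.998, -0.001], [0.998, -0.062, 0.0], [0.0, -0.001, -1.0]]
force: [-0.0, 0.6, -3.0]
opening: 0.322
```

{"api": "send_rows", "payload": {"moves": [[0,0,0.1,0,0,0,1],[0,0,0.1,0,0,0,1],[0,0,0.05,0,0,0,1],[0,0,0,0,0,0,1]]}}

```text
time_s: 19.98
position: [0.5756, 0.0692, 0.1186]
tcp_rot: [[0.062, 0.998, -0.0], [0.998, -0.062, -0.0], [-0.0, -0.0, -1.0]]
force: [-0.5, -0.6, -3.3]
opening: 0.318
```

{"api": "send_rows", "payload": {"moves": [[0,0,0.1,0,0,0,1],[0,0,0.05,0,0,0,1],[0,0,0,0,0,0,1]]}}

```text
time_s: 20.35
position: [0.5758, 0.0688, 0.115]
tcp_rot: [[0.062, 0.998, 0.0], [0.998, -0.062, -0.001], [-0.001, 0.0, -1.0]]
force: [0.0, -3.1, -1.4]
opening: 0.315
```

{"api": "send_rows", "payload": {"moves": [[0,0,0.04,0,0,0,1],[0,0,0.04,0,0,0,1],[0,0,0,0,0,0,1]]}}

```text
time_s: 20.72
position: [0.5759, 0.0687, 0.1139]
tcp_rot: [[0.061, 0.998, 0.0], [0.998, -0.061, -0.001], [-0.001, 0.001, -1.0]]
force: [-1.5, -4.7, 4.7]
opening: 0.327
```

{"api": "send_rows", "payload": {"moves": [[-0.03,0,0.04,0,0,0.25,1],[0,0,0.04,0,0,-0.25,1],[0,0,0.02,0,0,-0.25,1],[0,0,0.02,0,0,0.25,1]]}}

```text
time_s: 21.22
position: [0.5767, 0.0685, 0.1124]
tcp_rot: [[0.062, 0.998, 0.003], [0.998, -0.062, -0.0], [0.0, 0.003, -1.0]]
force: [-3.3, -1.7, 13.1]
opening: 0.319
```

{"api": "send_rows", "payload": {"moves": [[0,0,0.03,0,0,0.25,1],[0,0,0.03,0,0,-0.25,1],[0,0,0.02,0,0,-0.25,1],[0,0,0.02,0,0,0.25,1]]}}

```text
time_s: 21.72
position: [0.5772, 0.0685, 0.1107]
tcp_rot: [[0.062, 0.998, 0.004], [0.998, -0.062, -0.0], [0.0, 0.004, -1.0]]
force: [-4.2, -2.4, 17.0]
opening: 0.323
```

{"api": "send_rows", "payload": {"moves": [[-0.01,-0.04,0.02,0,0,0.25,1],[0,0,0.03,0,0,-0.25,1],[0,0,0.02,0,0,-0.25,1],[0,0,0.02,0,0,0.25,1]]}}

```text
time_s: 22.22
position: [0.5771, 0.0682, 0.1095]
tcp_rot: [[0.061, 0.998, 0.006], [0.998, -0.061, -0.001], [-0.0, 0.006, -1.0]]
force: [-4.1, -2.0, 24.0]
opening: 0.321
```

{"api": "send_rows", "payload": {"moves": [[0,-0.03,0.02,0,0,0.25,1],[0,0,0.02,0,0,-0.25,1],[0,0,0,0,0,-0.25,1],[0,0,0,0,0,0.25,1]]}}

```text
time_s: 22.72
position: [0.5773, 0.0683, 0.1094]
tcp_rot: [[0.062, 0.998, 0.009], [0.998, -0.062, -0.0], [0.0, 0.009, -1.0]]
force: [-3.2, -1.5, 25.0]
opening: 0.317
```

```bash
python3 - <<'E'
from h import *
s=status.read_state();print(s["position"],s["force"])
c=cap("scene"); cv2.imwrite("pics/s8.png",cv2.resize(c["img"][150:290,310:450,::-1],None,fx=4,fy=4,interpolation=cv2.INTER_CUBIC))
E
```

```text
[0.57728364 0.06834384 0.10937513] [-3.23854953 -1.50634545 25.01122857]
```

View pics/s8.png

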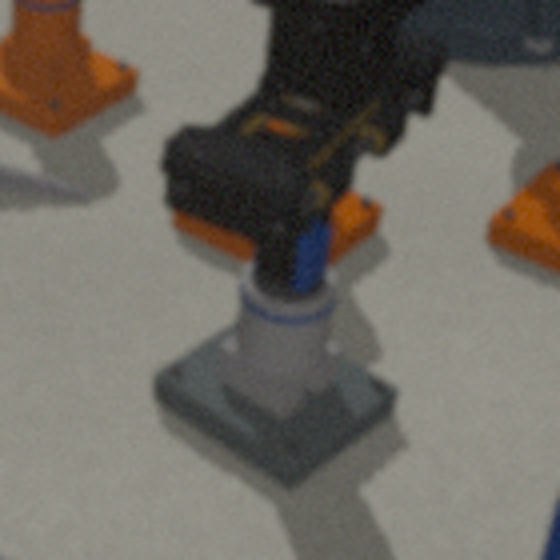

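{"api": "send_rows", "payload": {"moves": [[0,0,-0.05,0,0,0,1],[0,0,0,0,0,0,0],[0,0,0,0,0,0,-0.5],[0,0,0,0,0,0,-1],[0,0,0,0,0,0,-1],[0,0,0,0,0,0,-1],[0,0,0,0,0,0,-1],[0,0,0,0,0,0,-1]]}}

```text
time_s: 23.78
position: [0.5739, 0.0683, 0.1055]
tcp_rot: [[0.062, 0.998, -0.0], [0.998, -0.062, 0.0], [0.0, -0.0, -1.0]]
force: [0.1, 0.6, 0.7]
opening: 0.975
```

{"api": "send_rows", "payload": {"moves": [[0,0,-0.4,0,0,0,-1],[0,0,-0.8,0,0,0,-1],[-0.8,0,-0.8,0,0,0,-1],[-0.9,0,-0.8,0,0,0,-1],[-0.9,0,-0.4,0,0,0,-1],[-0.5,0,0,0,0,0,-1],[0,0,0,0,0,0,-1]]}}

```text
time_s: 24.65
position: [0.5689, -0.0095, 0.1855]
tcp_rot: [[0.063, 0.998, -0.0], [0.998, -0.063, 0.0], [0.0, -0.0, -1.0]]
force: [0.1, 0.4, 0.5]
opening: 0.999
```

```bash
cat > toolz.py <<'E'
from h import *
import sys
s=status.read_state();c=cap("wrist"); print(s["position"],s["force"])
u=proj(c,[.575,.068,.13])[0].astype(int); x0=int(np.clip(u[0]-100,0,440)); y0=int(np.clip(u[1]-75,0,250)); print(x0,y0)
cv2.imwrite(f"pics/{sys.argv[1]}.png",cv2.resize(c["img"][y0:y0+150,x0:x0+200,::-1],None,fx=4,fy=4,interpolation=cv2.INTER_CUBIC))
D=cloud(c,np.ones((400,640),bool)); r=np.hypot(D[:,0]-.575,D[:,1]-.068)
for lo,hi,a,b in [(0,.014,.12,.16),(.016,.0215,.09,.118),(.024,.0265,.085,.11)]:
    q=D[(r>lo)&(r<hi)&(D[:,2]>a)&(D[:,2]<b)]
    print(lo,hi,len(q),np.percentile(q[:,2],[5,50,95]) if len(q) else None)
T=D[(r<.03)&(D[:,2]>.125)&(D[:,2]<.16)]; print("head",T.mean(0),cv2.minAreaRect((T[:,:2]*1000).astype(np.float32)))
E
python3 toolz.py w9
```

```text
[ 0.56893148 -0.00953025  0.18551551] [0.06615406 0.35097319 0.52652075]
218 34
0 0.014 1368 [0.13202273 0.13351159 0.13484899]
0.016 0.0215 373 [0.09691296 0.10105694 0.10228076]
0.024 0.0265 614 [0.09494513 0.09615124 0.09726636]
head [0.57608325 0.06810061 0.13310386] ((575.9314575195312, 67.8809585571289), (35.95680236816406, 27.627761840820312), 87.20973205566406)
```

View pics/w9.png

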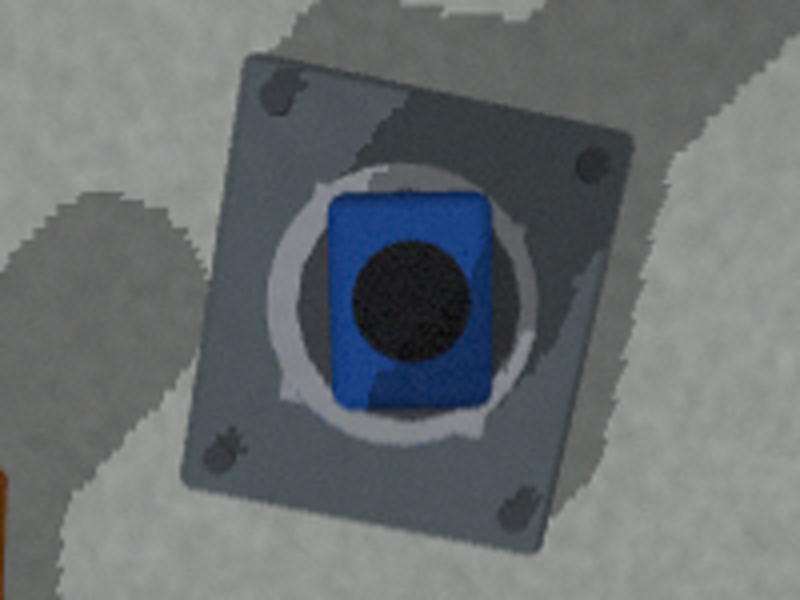

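{"api": "send_rows", "payload": {"moves": [[-0.94,-0.22,0,0,0,0,-1],[-0.94,-0.22,0,0,0,0,-1],[-0.94,-0.22,0,0,0,0,-1],[-0.94,-0.22,0,0,0,0,-1],[-0.94,-0.22,0,0,0,0,-1],[-0.94,-0.22,0,0,0,0,-1],[-0.94,-0.22,0,0,0,0,-1],[-0.94,-0.22,0,0,0,0,-1],[-0.94,-0.22,0,0,0,0,-1],[-0.94,-0.22,0,0,0,0,-1],[-0.94,-0.22,0,0,0,0,-1]]}}

```text
time_s: 26.08
position: [0.4927, -0.2627, 0.1848]
tcp_rot: [[0.061, 0.998, -0.001], [0.998, -0.061, 0.001], [0.001, -0.001, -1.0]]
force: [0.6, 0.0, 0.3]
opening: 0.999
```

{"api": "send_rows", "payload": {"moves": [[0,0,0.3,0,0,-0.9,-1],[0,0,0.4,0,0,-0.9,-1],[0,0,0.3,0,0,-0.8,-1],[0,0,0,0,0,0,-1]]}}

```text
time_s: 26.58
position: [0.4925, -0.2619, 0.1594]
tcp_rot: [[-0.381, 0.924, -0.002], [0.924, 0.381, 0.002], [0.003, -0.001, -1.0]]
force: [-1.1, 0.0, -0.1]
opening: 1.003
```

```bash
cat > wed.py <<'E'
from h import *
import sys
s=status.read_state();c=cap("wrist"); print(s["position"],s["tcp_rot"][:2,:2].ravel(),s["force"])
cv2.imwrite(f"pics/{sys.argv[1]}.png",c["img"][:,:,::-1])
img=c["img"].astype(int)
red=(img[...,0]>img[...,1]*2)&(img[...,0]>img[...,2]*2)&(img[...,0]>50)
P=cloud(c,red); T=P[(P[:,2]>.029)&(P[:,2]<.07)]; print(len(T),T.mean(0)); print(cv2.minAreaRect((T[:,:2]*1000).astype(np.float32)))
m=models.masks_of("wrist","wedge")
if m:
    B=cloud(c,m[0]["mask"]); B=B[(B[:,2]>.003)&(B[:,2]<.07)]
    print(m[0]["confidence"],m[0]["extent"],cv2.minAreaRect((B[:,:2]*1000).astype(np.float32)))
    S=B[B[:,2]<.0285] if s["position"][2]>.1 else B
    t=cv2.fitLine((S[:,:2]*1000).astype(np.float32),cv2.DIST_HUBER,0,.01,.01).ravel(); print("line",t,np.degrees(np.arctan2(t[1],t[0])))
E
python3 wed.py w10
```

```text
[ 0.49247576 -0.26189422  0.15938913] [-0.38136763  0.92442099  0.92441921  0.38137186] [-1.05686236  0.00524276 -0.06607526]
845 [ 0.46437938 -0.25788861  0.03696057]
((409.5876770019531, -254.6322784423828), (51.3594856262207, 199.84751892089844), 79.83513641357422)
0.61 [307.1, 51.1, 325.0, 215.9] ((471.2126159667969, -209.67868041992188), (17.046735763549805, 156.7569122314453), 22.21662712097168)
line [ 3.8873139e-01 -9.2135113e-01  4.6333115e+02 -1.9106346e+02] -67.12441
```

View pics/w10.png

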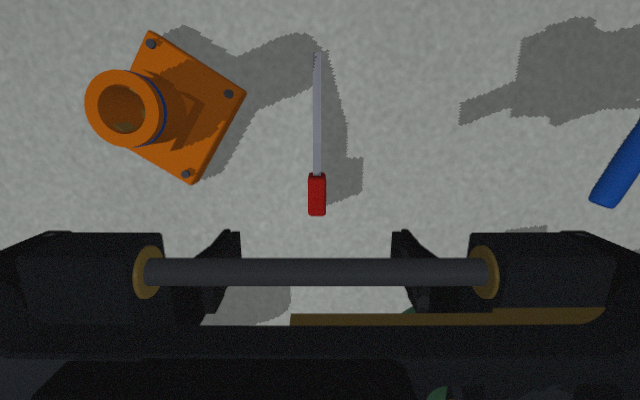

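{"api": "send_rows", "payload": {"moves": [[-0.08,0,0.6,0,0,0,-1],[0,0,0.9,0,0,0,-1],[0,0,0.9,0,0,0,-1],[0,0,0.9,0,0,0,-1],[0,0,0.9,0,0,0,-1],[0,0,0.9,0,0,0,-1],[0,0,0.6,0,0,0,-1],[0,0,0.3,0,0,0,-1],[0,0,0,0,0,0,-1]]}}

```text
time_s: 27.8
position: [0.4935, -0.2651, 0.0102]
tcp_rot: [[-0.382, 0.924, -0.0], [0.924, 0.382, 0.0], [0.001, -0.0, -1.0]]
force: [1.5, 0.1, 0.8]
opening: 1.004
```

{"api": "send_rows", "payload": {"moves": [[0.04,0,0.1,0,0,0,-0.2],[0,0,0,0,0,0,1],[0,0,0,0,0,0,1],[0,0,0,0,0,0,1],[0,0,0,0,0,0,1],[0,0,0,0,0,0,1],[0,0,0,0,0,0,1],[0,0,0,0,0,0,1],[0,0,0,0,0,0,1],[0,0,0,0,0,0,1]]}}

```text
time_s: 29.05
position: [0.4933, -0.2642, 0.008]
tcp_rot: [[-0.382, 0.924, 0.0], [0.924, 0.382, -0.0], [-0.0, 0.0, -1.0]]
force: [0.5, -0.5, 0.0]
opening: 0.203
```

{"api": "send_rows", "payload": {"moves": [[0,0,-0.2,0,0,0,1],[0,0,-0.4,0,0,0,1],[0,0,-0.6,0,0,0,1],[0,0,-0.6,0,0,0,1],[0,0,-0.4,0,0,0.5,1],[0,0,0,0,0,0.9,1],[0,0,0,0,0,0.9,1],[0,0,0,0,0,0.9,1],[0,0,0,0,0,0.5,1],[0,0,0,0,0,0,1]]}}

```text
time_s: 30.3
position: [0.4934, -0.2644, 0.064]
tcp_rot: [[0.25, 0.968, 0.001], [0.968, -0.25, -0.001], [-0.001, 0.001, -1.0]]
force: [-0.4, 0.3, -1.3]
opening: 0.201
```

```bash
cat > wv.py <<'E'
from h import *
import sys
s=status.read_state();c=cap("wrist"); print(s["position"],s["tcp_rot"].ravel().round(3),s["force"],s["opening"])
cv2.imwrite(f"pics/{sys.argv[1]}.png",c["img"][:,:,::-1])
m=models.masks_of("wrist","wedge")
for q in m[:2]:
    B=(cloud(c,q["mask"])-s["position"])@s["tcp_rot"]
    B=B[abs(B[:,1])<.012]; print(q["confidence"],q["extent"],len(B))
    for lo in np.arange(0,.15,.01):
        w=B[(B[:,0]>=lo)&(B[:,0]<lo+.01)]
        if len(w)>4: print(round(lo,3),len(w),np.median(w,0).round(4),w[:,2].min().round(4))
    print("xmax",np.sort(B[:,0])[-5:])
E
python3 wv.py w11
```

```text
[ 0.49339111 -0.2643801   0.06400596] [ 0.25   0.968  0.001  0.968 -0.25  -0.001 -0.001  0.001 -1.   ] [-0.38046894  0.27089266 -1.31056521] 0.2014003492288189
0.89 [295.2, 0.0, 333.4, 300.1] 5562
0.0 301 [ 0.0078 -0.0008 -0.0249] -0.0269
0.01 1075 [ 0.0174 -0.0008 -0.024 ] -0.0267
0.02 305 [ 0.0249 -0.0013 -0.0141] -0.0235
0.03 301 [ 0.0348 -0.0013 -0.014 ] -0.0162
0.04 320 [ 0.0451 -0.001  -0.014 ] -0.0154
0.05 350 [ 0.0551 -0.0008 -0.0132] -0.015
0.06 356 [ 0.065  -0.0007 -0.0111] -0.0137
0.07 372 [ 0.0748 -0.0007 -0.0091] -0.0115
0.08 356 [ 0.0851 -0.0007 -0.007 ] -0.0094
0.09 371 [ 0.095  -0.0007 -0.0048] -0.0077
0.1 367 [ 0.1051 -0.0007 -0.0026] -0.0051
0.11 392 [ 0.1149 -0.0007 -0.0005] -0.0031
0.12 228 [ 0.123  -0.0007  0.0011] -0.001
xmax [0.12601692 0.12604921 0.12605565 0.12619394 0.12650335]
```

View pics/w11.png

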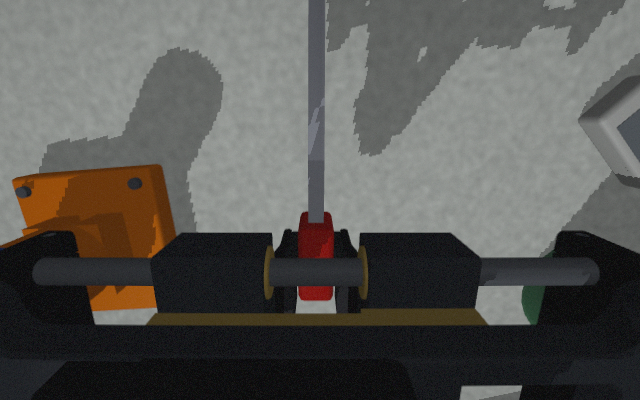

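{"api": "send_rows", "payload": {"moves": [[0.4,-0.02,0,0,0,0,1],[0.8,-0.02,0,0,0,0,1],[0.9,-0.02,0,0,0,0,1],[0.9,-0.02,0,0,0,0,1],[0.9,-0.02,0,0,0,0,1],[0.9,-0.02,0,0,0,0,1],[0.9,-0.02,0,0,0,0,1],[0.6,-0.02,0,0,0,0,1],[0.3,0,0,0,0,0,1],[0,0,0,0,0,0,1]]}}

```text
time_s: 31.65
position: [0.5308, -0.103, 0.0631]
tcp_rot: [[0.25, 0.968, -0.0], [0.968, -0.25, -0.0], [-0.0, -0.0, -1.0]]
force: [-0.8, 0.1, -0.2]
opening: 0.202
```

```bash
cat > wp.py <<'E'
from h import *
import sys
s=status.read_state();c=cap("wrist"); print(s["position"],s["tcp_rot"].ravel().round(3),s["force"],s["opening"])
cv2.imwrite(f"pics/{sys.argv[1]}.png",c["img"][:,:,::-1])
D=cloud(c,np.ones((400,640),bool))
t=np.radians(75.4); ex=np.array([np.cos(t),np.sin(t)]); ey=np.array([-ex[1],ex[0]])
w=np.c_[(D[:,:2]-[.575,.0682])@ex,(D[:,:2]-[.575,.0682])@ey,D[:,2]]
tc=s["position"][:2]-[.575,.0682]; print("tcp in post",tc@ex,tc@ey,"nose est",tc@ex+.137)
# base top
m=(abs(w[:,2]-.022)<.004)&(abs(w[:,0])<.06)&(abs(w[:,1])<.055)
b=w[m]; print("base",len(b),np.percentile(b,[1,50,99],axis=0).round(4).tolist(), cv2.minAreaRect((b[:,:2]*1000).astype(np.float32)))
# cheeks
m=(w[:,2]>.027)&(w[:,2]<.041)&(abs(w[:,0])<.03)&(abs(w[:,1])<.035); b=w[m]
print("cheek",len(b)); 
for sgn in (1,-1):
    q=b[b[:,1]*sgn>0]; 
    if len(q)>5: print(sgn,len(q),np.percentile(q,[2,50,98],axis=0).round(4).tolist())
T=w[(np.hypot(w[:,0],w[:,1])<.04)&(w[:,2]>.09)&(w[:,2]<.099)]
if len(T)>50: print("rim",len(T),np.percentile(T,[0.5,99.5],axis=0).round(4).tolist())
E
python3 wp.py w12
```

```text
[ 0.53081719 -0.10300513  0.06306422] [ 0.25   0.968 -0.     0.968 -0.25  -0.    -0.    -0.    -1.   ] [-0.75684006  0.09942297 -0.23148983] 0.20233997782952692
tcp in post -0.1768139091105907 -0.0003994617797035809 nose est -0.039813909110590684
base 4955 [[-0.0548, -0.048, 0.0184], [-0.0462, -0.0054, 0.0211], [-0.037, 0.0485, 0.0255]] ((-46.04730224609375, 0.12919235229492188), (19.611003875732422, 99.50102996826172), 0.3435913026332855)
cheek 0
```

View pics/w12.png

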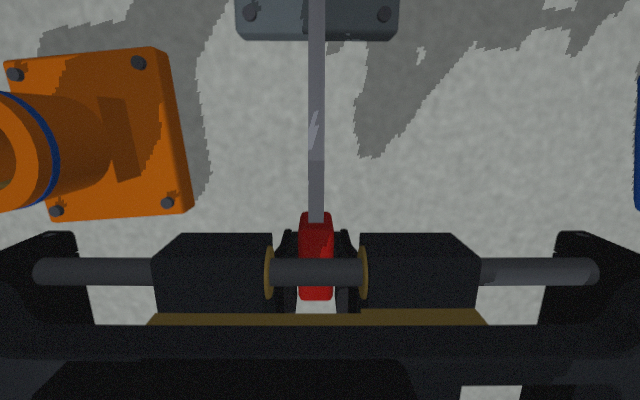

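{"api": "send_rows", "payload": {"moves": [[0,0,0.3,0,0,0,1],[0,0,0.5,0,0,0,1],[0,0,0.3,0,0,0,1],[0,0,0.14,0,0,0,1],[0,0,0,0,0,0,1],[0,0,0,0,0,0,1]]}}

```text
time_s: 32.45
position: [0.5309, -0.1036, 0.0322]
tcp_rot: [[0.251, 0.968, 0.0], [0.968, -0.251, -0.0], [-0.0, 0.0, -1.0]]
force: [-0.3, -0.0, -1.5]
opening: 0.206
```

{"api": "send_rows", "payload": {"moves": [[0,0,0.06,0,0,0,1],[0.2,0,0,0,0,0,1],[0.2,0,0,0,0,0,1],[0.2,0,0,0,0,0,1],[0.2,0,0,0,0,0,1],[0,0,0,0,0,0,1]]}}

```text
time_s: 33.2
position: [0.5358, -0.0836, 0.0306]
tcp_rot: [[0.25, 0.968, -0.0], [0.968, -0.25, 0.0], [0.0, -0.0, -1.0]]
force: [-0.1, 0.7, -1.3]
opening: 0.199
```

{"api": "send_rows", "payload": {"moves": [[0.2,0,0,0,0,0,1],[0.2,0,0,0,0,0,1],[0.2,0,0,0,0,0,1],[0.2,0,0,0,0,0,1],[0.2,0,0,0,0,0,1],[0.1,0,0,0,0,0,1],[0,0,0,0,0,0,1]]}}

```text
time_s: 34.08
position: [0.5427, -0.0573, 0.0305]
tcp_rot: [[0.251, 0.968, -0.0], [0.968, -0.251, -0.0], [-0.0, -0.0, -1.0]]
force: [1.0, 0.2, -1.2]
opening: 0.202
```

{"api": "send_rows", "payload": {"moves": [[0.1,0,0,0,0,0,1],[0.1,0,0,0,0,0,1],[0.1,0,0,0,0,0,1],[0.1,0,0,0,0,0,1],[0.1,0,0,0,0,0,1]]}}

```text
time_s: 34.7
position: [0.5457, -0.0477, 0.0307]
tcp_rot: [[0.249, 0.969, -0.0], [0.969, -0.249, -0.004], [-0.004, 0.001, -1.0]]
force: [-3.5, -13.5, -1.2]
opening: 0.202
```

{"api": "send_rows", "payload": {"moves": [[0.1,0,0,0,0,0,1],[0.1,0,0,0,0,0,1],[0.1,0,0,0,0,0,1]]}}

```text
time_s: 35.08
position: [0.5473, -0.0445, 0.031]
tcp_rot: [[0.246, 0.969, -0.001], [0.969, -0.246, -0.009], [-0.009, 0.001, -1.0]]
force: [-7.5, -29.1, 1.2]
opening: 0.203
```

```bash
python3 wv.py w13|head -8; python3 - <<'E'
from h import *
s=status.read_state(); print(s["force"],s["moment"])
c=cap("scene"); cv2.imwrite("pics/s13.png",cv2.resize(c["img"][170:290,310:450,::-1],None,fx=5,fy=5,interpolation=cv2.INTER_CUBIC))
E
```

```text
[ 0.54732347 -0.04451613  0.03100172] [ 0.246  0.969 -0.001  0.969 -0.246 -0.009 -0.009  0.001 -1.   ] [ -7.53026452 -29.0937216    1.17221366] 0.20278600481576997
0.85 [297.7, 77.9, 332.0, 300.4] 4207
0.0 306 [ 0.0076 -0.0013 -0.0248] -0.0266
0.01 1063 [ 0.0174 -0.0013 -0.024 ] -0.0268
0.02 305 [ 0.0252 -0.0013 -0.0141] -0.0864
0.03 298 [ 0.0349 -0.0013 -0.0141] -0.083
0.04 319 [ 0.0449 -0.0012 -0.0141] -0.0164
0.05 327 [ 0.0552 -0.0012 -0.0132] -0.0155
[ -6.5349017  -22.98757839  -0.98257159] [-3.83914036  0.98303605 -0.00687571]
```

View pics/w13.png

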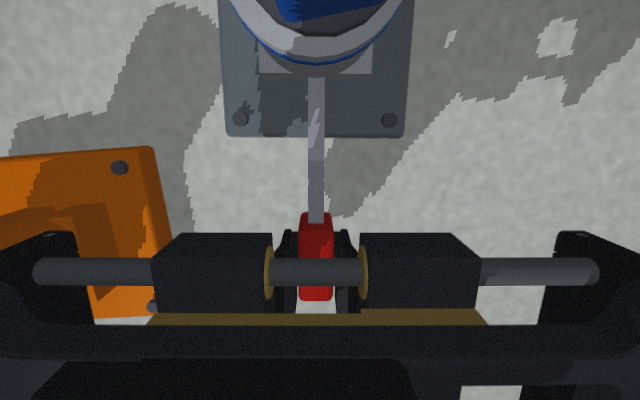

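View pics/s13.png

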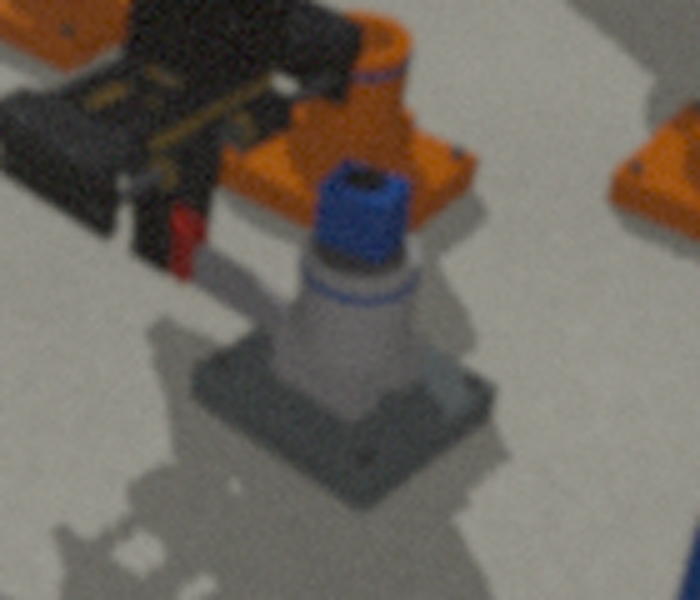

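{"api": "send_rows", "payload": {"moves": [[0.04,0,0,0,0,0,1],[0,0,0,0,0,0,1],[0.04,0,0,0,0,0,1],[0,0,0,0,0,0,1]]}}

```text
time_s: 35.72
position: [0.5477, -0.0436, 0.0311]
tcp_rot: [[0.246, 0.969, -0.001], [0.969, -0.246, -0.01], [-0.01, 0.001, -1.0]]
force: [-7.0, -28.1, 0.2]
opening: 0.204
```

{"api": "send_rows", "payload": {"moves": [[0.05,0,0,0,0,0,1],[0.05,0,0,0,0,0,1],[0.05,0,0,0,0,0,1],[0,0,0,0,0,0,1]]}}

```text
time_s: 36.22
position: [0.5487, -0.0418, 0.0312]
tcp_rot: [[0.245, 0.969, -0.001], [0.969, -0.245, -0.012], [-0.012, 0.002, -1.0]]
force: [-9.4, -33.5, -0.3]
opening: 0.204
```

```bash
cat > tz.py <<'E'
from h import *
s=status.read_state(); print(s["position"],s["force"].round(1),s["tcp_rot"][2].round(4))
for n in ("scene","wrist","top"):
    c=cap(n); D=cloud(c,np.ones((400,640),bool)); r=np.hypot(D[:,0]-.575,D[:,1]-.068)
    h=D[(r<.012)&(D[:,2]>.12)&(D[:,2]<.16)]
    m=D[(r>.0235)&(r<.0265)&(D[:,2]>.085)&(D[:,2]<.105)]
    b=D[(r>.035)&(r<.048)&(D[:,2]>.012)&(D[:,2]<.032)]
    print(n,[(len(q),np.percentile(q[:,2],[10,50,90]).round(4).tolist()) for q in (h,m,b) if len(q)])
E
python3 tz.py
```

```text
[ 0.54874629 -0.04181745  0.03119128] [ -9.4 -33.5  -0.3] [-0.0124  0.0017 -0.9999]
scene [(46, [0.1355, 0.1367, 0.1376]), (74, [0.0906, 0.098, 0.1018]), (272, [0.0216, 0.0232, 0.0249])]
wrist [(2415, [0.0952, 0.0961, 0.0969]), (6612, [0.0202, 0.0211, 0.0219])]
top [(44, [0.1296, 0.1349, 0.139]), (29, [0.0931, 0.0975, 0.1007]), (140, [0.017, 0.0217, 0.0274])]
```

{"api": "send_rows", "payload": {"moves": [[0,0,0,0,0.04,0,1],[0,0,0,0,0.04,0,1],[0,0,0,0,0,0,1]]}}

```text
time_s: 36.75
position: [0.5488, -0.0415, 0.0306]
tcp_rot: [[0.245, 0.969, 0.002], [0.969, -0.245, 0.001], [0.002, 0.002, -1.0]]
force: [-8.1, -33.4, -3.1]
opening: 0.203
```

{"api": "send_rows", "payload": {"moves": [[0.04,0,0,0,0,0,1],[0.04,0,0,0,0,0,1],[0.04,0,0,0,0,0,1],[0,0,0,0,0,0,1]]}}

```text
time_s: 37.25
position: [0.5495, -0.0399, 0.0308]
tcp_rot: [[0.245, 0.97, 0.002], [0.97, -0.245, -0.0], [0.0, 0.002, -1.0]]
force: [-8.6, -36.3, -3.2]
opening: 0.205
```

{"api": "send_rows", "payload": {"moves": [[0,0,0,0,0,0,1],[0,0,0,0,0,0,1],[0,0,0,0,0,0,1],[0,0,0,0,0,0,1]]}}

```text
time_s: 37.75
position: [0.5496, -0.0396, 0.0307]
tcp_rot: [[0.245, 0.97, 0.002], [0.97, -0.245, 0.0], [0.001, 0.002, -1.0]]
force: [-9.5, -36.1, -2.7]
opening: 0.206
```

{"api": "send_rows", "payload": {"moves": [[0.03,0,0,0,0,0.06,1],[0.03,0,0,0,0,-0.06,1],[0.03,0,0,0,0,-0.06,1],[0.03,0,0,0,0,0.06,1]]}}

```text
time_s: 38.25
position: [0.5505, -0.0377, 0.0308]
tcp_rot: [[0.244, 0.97, 0.002], [0.97, -0.244, -0.001], [-0.001, 0.003, -1.0]]
force: [-10.1, -40.5, -2.7]
opening: 0.207
```

```bash
python3 wv.py w14|head -12; python3 tz.py; python3 - <<'E'
import cv2
a=cv2.imread("pics/w14.png"); cv2.imwrite("pics/w14b.png",cv2.resize(a[0:230,200:440],None,fx=2.6,fy=2.6,interpolation=cv2.INTER_CUBIC))
E
```

```text
[ 0.5504946  -0.03772485  0.03078002] [ 0.244  0.97   0.002  0.97  -0.244 -0.001 -0.001  0.003 -1.   ] [-10.12501621 -40.51629911  -2.7209153 ] 0.20668943386471933
0.67 [297.6, 95.5, 332.2, 300.9] 4203
0.0 346 [ 0.0078 -0.0013 -0.0247] -0.0266
0.01 1101 [ 0.0171 -0.0013 -0.0237] -0.0264
0.02 342 [ 0.0252 -0.0008 -0.0138] -0.0867
0.03 371 [ 0.0347 -0.0008 -0.0139] -0.0832
0.04 351 [ 0.0451 -0.0012 -0.0137] -0.0155
0.05 349 [ 0.055  -0.0012 -0.0128] -0.0147
0.06 352 [ 0.0649 -0.0012 -0.0106] -0.0127
0.07 376 [ 0.0753 -0.0012 -0.0085] -0.0114
0.08 92 [ 0.0813 -0.0012 -0.0071] -0.0164
xmax [0.08232686 0.08235575 0.08236442 0.08236894 0.08248993]
[ 0.55034557 -0.03722233  0.03070754] [ -8.7 -36.6  -2.4] [ 0.      0.0023 -1.    ]
scene [(48, [0.1365, 0.1376, 0.1383]), (53, [0.094, 0.098, 0.1029]), (270, [0.0215, 0.0231, 0.0249])]
wrist [(2504, [0.0953, 0.0961, 0.0969]), (6188, [0.0202, 0.0211, 0.0219])]
top [(44, [0.1323, 0.1366, 0.1405]), (26, [0.0907, 0.0962, 0.1021]), (142, [0.0169, 0.022, 0.0263])]
```

View pics/w14b.png

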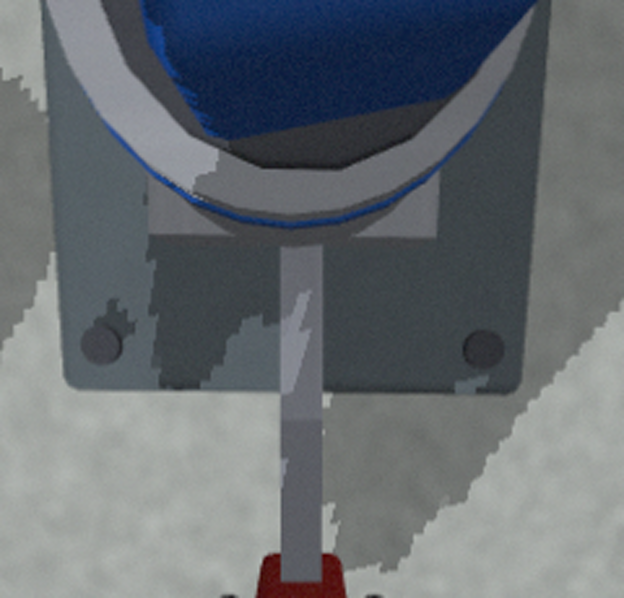

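{"api": "send_rows", "payload": {"moves": [[0.02,0,0,0,0,0.06,1],[0.02,0,0,0,0,-0.06,1],[0.02,0,0,0,0,-0.06,1],[0.02,0,0,0,0,0.06,1],[0.02,0,0,0,0,0.06,1],[0.02,0,0,0,0,-0.06,1]]}}

```text
time_s: 39.25
position: [0.5512, -0.0337, 0.0306]
tcp_rot: [[0.245, 0.969, 0.002], [0.969, -0.245, 0.0], [0.001, 0.002, -1.0]]
force: [-7.6, -36.7, -4.4]
opening: 0.208
```

{"api": "send_rows", "payload": {"moves": [[0.03,0,0,0,0,0.06,1],[0.03,0,0,0,0,-0.06,1],[0.03,0,0,0,0,-0.06,1],[0.03,0,0,0,0,0.06,1],[0.03,0,0,0,0,0.06,1],[0.03,0,0,0,0,-0.06,1]]}}

```text
time_s: 40.0
position: [0.5523, -0.0296, 0.0305]
tcp_rot: [[0.245, 0.969, 0.002], [0.969, -0.245, -0.0], [0.001, 0.002, -1.0]]
force: [-8.0, -38.8, -5.7]
opening: 0.202
```

{"api": "send_rows", "payload": {"moves": [[0.03,0,0.02,0,0,0.06,1],[0.03,0,0,0,0,-0.06,1],[0.03,0,0,0,0,-0.06,1],[0.03,0,0,0,0,0.06,1],[0,0,0,0,0,0,1]]}}

```text
time_s: 40.62
position: [0.5535, -0.0258, 0.0302]
tcp_rot: [[0.247, 0.969, 0.003], [0.969, -0.247, 0.001], [0.002, 0.003, -1.0]]
force: [-6.8, -34.2, -4.8]
opening: 0.204
```

{"api": "send_rows", "payload": {"moves": [[0.03,0,0,0,0,0.06,1],[0.03,0,0,0,0,-0.06,1],[0.03,0,0,0,0,-0.06,1],[0.03,0,0,0,0,0.06,1],[0,0,0,0,0,0,1]]}}

```text
time_s: 41.25
position: [0.554, -0.0148, 0.0301]
tcp_rot: [[0.251, 0.968, 0.003], [0.968, -0.251, 0.012], [0.013, 0.0, -1.0]]
force: [-0.5, -4.0, -4.5]
opening: 0.211
```

{"api": "send_rows", "payload": {"moves": [[0,0,0,0,-0.07,0,1],[0,0,0.02,0,0,0,1],[0,0,0,0,0,0,1]]}}

```text
time_s: 41.62
position: [0.5542, -0.0138, 0.0301]
tcp_rot: [[0.251, 0.968, 0.001], [0.968, -0.251, 0.001], [0.001, 0.0, -1.0]]
force: [-0.6, -4.6, -1.1]
opening: 0.201
```

```bash
python3 tz.py; python3 wv.py w15|head -12
```

```text
[ 0.55418522 -0.01375912  0.03012049] [-0.6 -4.6 -1.1] [ 1.2e-03  4.0e-04 -1.0e+00]
scene [(43, [0.1424, 0.1435, 0.1447]), (48, [0.0893, 0.0976, 0.0991]), (275, [0.0216, 0.0232, 0.0259])]
wrist [(1483, [0.0952, 0.0961, 0.0969]), (2360, [0.0202, 0.0211, 0.0219])]
top [(12, [0.1402, 0.1433, 0.1468]), (10, [0.0905, 0.0939, 0.1]), (84, [0.0169, 0.023, 0.0271])]
[ 0.5541644  -0.01378381  0.03011119] [ 0.251  0.968  0.001  0.968 -0.251  0.001  0.001  0.    -1.   ] [-1.0436793  -4.69416766 -0.74965077] 0.20577169354527777
0.59 [297.8, 164.5, 334.0, 298.4] 2864
0.0 322 [ 0.0077 -0.0008 -0.0248] -0.0265
0.01 1081 [ 0.0174 -0.0013 -0.0238] -0.0268
0.02 299 [ 0.0249 -0.0013 -0.0139] -0.0154
0.03 326 [ 0.0349 -0.0008 -0.014 ] -0.0833
0.04 329 [ 0.045  -0.0012 -0.014 ] -0.0156
0.05 17 [ 0.0504 -0.0012 -0.0147] -0.066
xmax [0.05045263 0.05046057 0.05047501 0.05749986 0.05754128]
```

View pics/w15.png

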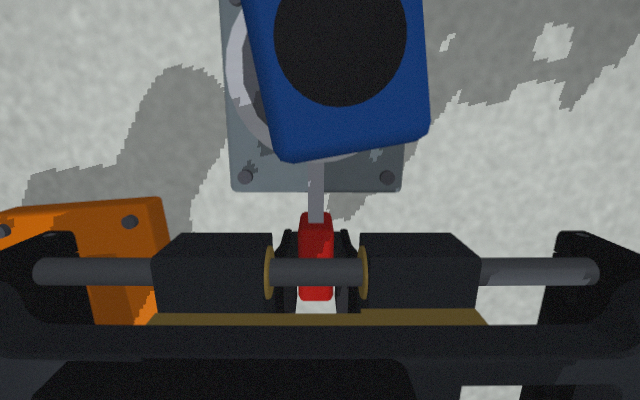

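{"api": "send_rows", "payload": {"moves": [[0,0,0,0,0,0,0.3],[0,0,0,0,0,0,-0.2],[0,0,0,0,0,0,-0.8],[0,0,0,0,0,0,-1],[0,0,0,0,0,0,-1],[0,0,0,0,0,0,-1],[0,0,0,0,0,0,-1],[0,0,0,0,0,0,-1]]}}

```text
time_s: 42.88
position: [0.554, -0.0137, 0.0298]
tcp_rot: [[0.251, 0.968, 0.0], [0.968, -0.251, 0.002], [0.002, -0.0, -1.0]]
force: [0.1, -0.2, 0.9]
opening: 0.973
```

```bash
python3 tz.py; python3 wv.py w16|head -12
```

```text
[ 0.55400854 -0.01369894  0.02980004] [ 0.1 -0.2  0.9] [ 1.8e-03 -1.0e-04 -1.0e+00]
scene [(46, [0.1422, 0.1438, 0.145]), (47, [0.0899, 0.0978, 0.0988]), (278, [0.0217, 0.0234, 0.026])]
wrist [(1518, [0.0952, 0.0961, 0.0969]), (2391, [0.0203, 0.0211, 0.022])]
top [(14, [0.1388, 0.1422, 0.1475]), (12, [0.0925, 0.0973, 0.1014]), (85, [0.0183, 0.0238, 0.0275])]
[ 0.55403136 -0.01372482  0.02982905] [ 0.251  0.968  0.     0.968 -0.251  0.002  0.002 -0.    -1.   ] [0.54776071 0.02854901 0.15230265] 0.9938104031185648
0.71 [296.5, 162.6, 333.9, 300.1] 2926
0.0 308 [ 0.0078 -0.0013 -0.0251] -0.027
0.01 1091 [ 0.0174 -0.0008 -0.024 ] -0.0267
0.02 315 [ 0.0251 -0.0013 -0.0142] -0.0859
0.03 334 [ 0.0346 -0.0012 -0.0143] -0.083
0.04 333 [ 0.0451 -0.0008 -0.0142] -0.0159
0.05 31 [ 0.0577 -0.0012 -0.0656] -0.0674
xmax [0.05793869 0.05794745 0.05797847 0.05797961 0.05805556]
0.43 [241.4, 4.8, 432.4, 164.0] 2010
0.04 9 [ 0.0472 -0.0086  0.0089] 0.0077
0.06 1883 [ 0.0663  0.0004 -0.1097] -0.1109
```

Wedge stayed put. Retreat upwards and back.

{"api": "send_rows", "payload": {"moves": [[0,0,-0.3,0,0,0,-1],[0,0,-0.8,0,0,0,-1],[-0.3,0,-0.9,0,0,0,-1],[-0.6,0,-0.9,0,0,0,-1],[-0.6,0,-0.9,0,0,0,-1],[-0.3,0,-0.9,0,0,0,-1],[0,0,-0.9,0,0,0,-1],[0,0,-0.6,0,0,0,-1],[0,0,0,0,0,0,-1]]}}

```text
time_s: 44.25
position: [0.5434, -0.0576, 0.186]
tcp_rot: [[0.251, 0.968, 0.003], [0.968, -0.251, 0.001], [0.002, 0.003, -1.0]]
force: [0.1, 0.4, -0.4]
opening: 0.997
```

```bash
python3 toolz.py w17; python3 tz.py; python3 - <<'E'
from h import *
s=status.read_state();c=cap("wrist"); cv2.imwrite("pics/w17b.png",c["img"][:,:,::-1])
m=models.masks_of("wrist","wedge")
for q in m[:1]:
    P=cloud(c,q["mask"]); t=np.radians(75.5); ex=np.array([np.cos(t),np.sin(t)]); a=(P[:,:2]-[.575,.0682])@ex
    for lo in np.arange(-.11,-.02,.01):
        w=P[(a>=lo)&(a<lo+.01)]
        if len(w)>4: print(round(lo,3),len(w),np.median(w,0).round(4))
E
```

```text
[ 0.54339931 -0.05764693  0.18601619] [ 0.13262411  0.43166043 -0.38871994]
215 0
0 0.014 1666 [0.13981299 0.14146736 0.14285082]
0.016 0.0215 514 [0.09563066 0.10868825 0.11423686]
0.024 0.0265 499 [0.09487562 0.09618555 0.09734255]
head [0.57665163 0.06296281 0.14047516] ((577.2604370117188, 64.78036499023438), (34.383079528808594, 28.50373649597168), 85.22472381591797)
[ 0.54270231 -0.05742454  0.18500917] [ 0.7  0.7 -0.5] [ 1.7e-03  7.0e-04 -1.0e+00]
scene [(49, [0.1423, 0.1433, 0.1447]), (42, [0.0924, 0.0971, 0.0988]), (272, [0.0215, 0.0231, 0.0256])]
wrist [(1343, [0.1405, 0.1416, 0.1426]), (572, [0.0952, 0.0961, 0.0971]), (2382, [0.0201, 0.0211, 0.0221])]
top [(44, [0.1383, 0.1435, 0.1472]), (30, [0.0921, 0.0967, 0.102]), (161, [0.018, 0.022, 0.0262])]
-0.11 81 [ 0.5487 -0.0311  0.0547]
-0.1 199 [ 0.5507 -0.0236  0.055 ]
-0.09 198 [ 0.5535 -0.014   0.0547]
-0.08 190 [ 0.5562 -0.0046  0.0552]
-0.07 136 [0.5582 0.0038 0.0542]
-0.06 87 [0.5604 0.0148 0.0442]
-0.05 92 [0.5633 0.0247 0.044 ]
-0.04 94 [0.5661 0.0343 0.0442]
-0.03 34 [0.5676 0.0406 0.0431]
```

View pics/w17b.png

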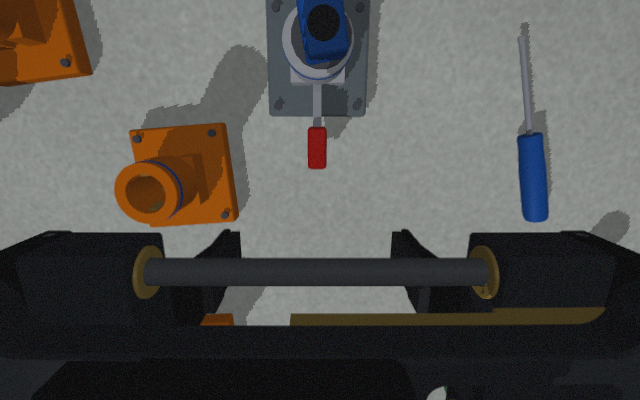

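{"api": "send_rows", "payload": {"moves": [[0.3,0,-0.4,0,0,0,-1],[0.4,0,-0.4,0,0,0,-1],[0.3,0,0,0,0,0,-1],[0,0,0,0,0,0,-1]]}}

```text
time_s: 45.05
position: [0.549, -0.0325, 0.205]
tcp_rot: [[0.25, 0.968, 0.001], [0.968, -0.25, 0.002], [0.002, 0.0, -1.0]]
force: [-0.0, 0.1, -0.7]
opening: 0.999
```

```bash
python3 - <<'E'
from h import *
for k in range(2):
    s=status.read_state();c=cap("wrist"); print(s["position"],s["force"].round(1))
    D=cloud(c,np.ones((400,640),bool)); r=np.hypot(D[:,0]-.575,D[:,1]-.068)
    T=D[(r<.03)&(abs(D[:,2]-.1415)<.004)]
    A=np.c_[T[:,:2]-T[:,:2].mean(0),np.ones(len(T))]; p=np.linalg.lstsq(A,T[:,2],rcond=None)[0]
    print(len(T),"plane",p,cv2.minAreaRect((T[:,:2]*1000).astype(np.float32)))
    R=D[(r<.0285)&(abs(D[:,2]-.096)<.003)]; print("rim",cv2.minEnclosingCircle((R[:,:2]*1000).astype(np.float32)))
cv2.imwrite("pics/w18.png",c["img"][:,:,::-1])
c=cap("scene"); cv2.imwrite("pics/s18.png",cv2.resize(c["img"][130:310,300:540,::-1],None,fx=3,fy=3,interpolation=cv2.INTER_CUBIC))
E
```

```text
[ 0.54903128 -0.0324955   0.20499145] [-0.   0.1 -0.7]
2172 plane [-0.00181704  0.02929289  0.14096981] ((577.4639892578125, 65.84661102294922), (36.48118591308594, 28.079959869384766), 85.86277770996094)
rim ((575.0919189453125, 68.37971496582031), 27.24580955505371)
[ 0.54880744 -0.03283024  0.20477363] [ 0.3 -0.8 -0.5]
2178 plane [-0.00560839  0.0286045   0.14100041] ((577.4483642578125, 65.81340026855469), (36.45962142944336, 28.009910583496094), 85.48066711425781)
rim ((574.8552856445312, 68.34747314453125), 27.228044509887695)
```

View pics/s18.png

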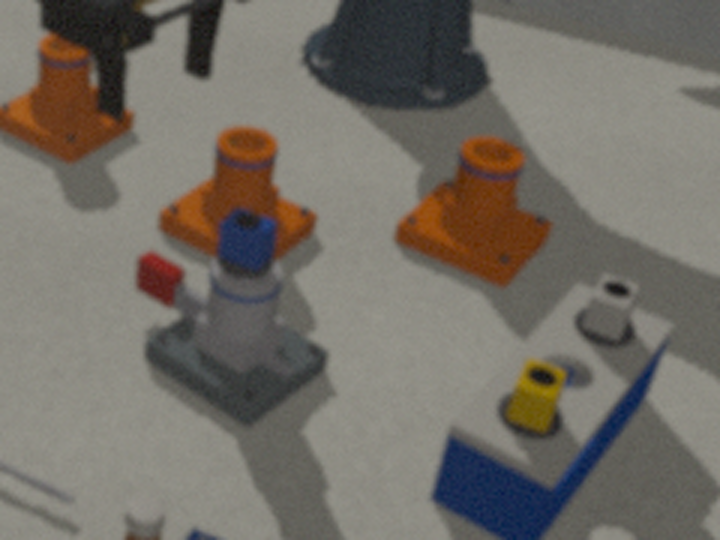

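```bash
python3 -c "
from rig import bot,status
print(status.read_state()['time_s']); print(bot.hand_in())"
```

```text
45.2
the job is handed in; nothing more can be done
None
```

I seated the blue tool in the grey post, wedged it up about 8 mm, let go of both and handed the job in at 45.2 s. No verdict came back.

**Seating the tool**
- The wrist camera could see the brass drive slot down the bore, at about -3.5° in the world frame. I turned the blade to that angle before lowering it, and it dropped in without any searching.
- I pressed it home with small twists to and fro, at up to 25 N. After letting go, the flange measured about 0.3 mm above the rim, and the head was about 1 mm off the bore's axis.

**Driving the wedge**
- I carried the wedge to the cross slot, pushed it in level along the floor, and went on until the tool broke free. The nose ended about 51 mm past the bore's axis.
- The push took more than the 20 N you said would be plenty. It peaked at about 42 N just before the tool came loose, still under the 50 N limit.

**Last checks**

| Check | Measured | Required |
|---|---|---|
| Flange above rim | about 8 mm | 5.5 to 12 mm |
| Tool tilt | about 0.03 rad | under 0.1 rad |
| Flange off the bore's axis | about 3 mm | under 5 mm |

- The wedge's top was level to within measurement noise, and it sat on the slot floor.
- The gripper was clear, with no contact force showing.
- The scene camera showed the white and yellow tools still in the rack. I did not re-measure the other bystanders, but the arm touched nothing else.

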